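# Cap the ports of a rail with the seating tool and stow the tool

### The job

Close the ports of the aluminium rail before it goes back on the vehicle: set every round grey plastic cap that is on the bench into a port of its own (any ports), then press each one squarely with the seating tool, not with the fingers, until it clicks fully home and its flange lies flat on the rail. When all the caps are home, slide the tool back down into its sleeve, and leave the small grease tin where it stands.

Things in the scene. Friction and masses are not known exactly. Their poses are not given: they have to be found in the camera images.
- cap1: one of up to five identical round grey plastic snap-in port caps (an absent one reads None). Plug 36 mm diameter and 16 mm long, its lowest 3 mm tapering to 32 mm; above it a flange 46 mm diameter and 8 mm thick; 24 mm tall in all, about 40 g. It stands on the bench plug down, flange up. Origin: centre of the underside of the plug; z along the cap's axis towards the flange.
- cap2: another cap, the same as cap1 (None if absent)
- cap3: another cap, the same as cap1 (None if absent)
- cap4: another cap, the same as cap1 (None if absent)
- cap5: another cap, the same as cap1 (None if absent)
- rail: fixed cast-aluminium port rail on the bench: block 76 mm (its x) by 320 mm (its y), 45 mm tall; five round ports in a row along its y, 60 mm apart, open upwards in the flat top. A foot 30 mm long, 12 mm high at either end; pipe stubs reach 27 mm out on +x. In each port a steel seat carries the cap. Origin: centre of the underside.
- port1 (a point): centre of port 1's mouth, level with the rail's top face; axes those of the rail, z up. Bore 39 mm diameter. The seat is 8 mm down: a cap set in by hand rests on it, plug 8 mm deep, flange 8 mm proud. Home: flange on the face, cap underside 16 mm below the face, cap top 8 mm above it.
- port2 (a point): centre of port 2's mouth, as port 1. All seats: pressed, a seat resists with about 12 N at first and less further on; past half of its 8 mm stroke it snaps down and stays (the click). Let go sooner, it springs back up with the cap.
- port3 (a point): centre of port 3's mouth, as port 1
- port4 (a point): centre of port 4's mouth, as port 1
- port5 (a point): centre of port 5's mouth, as port 1
- tool: seating tool (press drift), 130 mm tall, 0.25 to 0.5 kg: a plain steel barrel 36 mm diameter and 60 mm long (lowest 3 mm tapering to 33 mm, flat end face), above it a black rubber handle 26 mm diameter and 70 mm long. Starts upright in the sleeve, barrel down. Origin: centre of the barrel's flat end face; z along the axis towards the handle.
- sleeve: storage sleeve of the tool: an upright steel tube, 39 mm bore, 47 mm outside, its rim 58 mm above the bench, on a base plate 90 mm square and 6 mm thick. Fixed. Origin: centre of the underside of the base plate.
- sleeve_floor (a point): centre of the sleeve's inner floor, 8 mm above the bench and 50 mm below its rim; the end face of the stowed tool rests here, so that 10 mm of the barrel and the whole handle stand out.
- tin: small grease tin, 56 mm diameter, 45 mm tall, standing on the bench: leave alone. Origin: centre of its underside.
Not all that is in view belongs to the job. There is more than one size of the sleeve; the job needs the largest.

How it is judged (in metres and radians):
On the way, in this order (a step that is already met when the one before it is completed fails the run):
1. the seating tool has been drawn out of its sleeve (z of tool in the frame of sleeve_floor above 0.055 m), for 0.1 s.
2. every cap present is home in a port while the tool is out of its sleeve (((horizontal distance between cap1 and port1 below 0.004 m and z of cap1 in the frame of port1 between -0.019 and -0.0135 m) or (horizontal distance between cap1 and port2 below 0.004 m and z of cap1 in the frame of port2 between -0.019 and -0.0135 m) or (horizontal distance between cap1 and port3 below 0.004 m and z of cap1 in the frame of port3 between -0.019 and -0.0135 m) or (horizontal distance between cap1 and port4 below 0.004 m and z of cap1 in the frame of port4 between -0.019 and -0.0135 m) or (horizontal distance between cap1 and port5 below 0.004 m and z of cap1 in the frame of port5 between -0.019 and -0.0135 m)) and ((horizontal distance between cap2 and port1 below 0.004 m and z of cap2 in the frame of port1 between -0.019 and -0.0135 m) or (horizontal distance between cap2 and port2 below 0.004 m and z of cap2 in the frame of port2 between -0.019 and -0.0135 m) or (horizontal distance between cap2 and port3 below 0.004 m and z of cap2 in the frame of port3 between -0.019 and -0.0135 m) or (horizontal distance between cap2 and port4 below 0.004 m and z of cap2 in the frame of port4 between -0.019 and -0.0135 m) or (horizontal distance between cap2 and port5 below 0.004 m and z of cap2 in the frame of port5 between -0.019 and -0.0135 m)) and ((horizontal distance between cap3 and port1 below 0.004 m and z of cap3 in the frame of port1 between -0.019 and -0.0135 m) or (horizontal distance between cap3 and port2 below 0.004 m and z of cap3 in the frame of port2 between -0.019 and -0.0135 m) or (horizontal distance between cap3 and port3 below 0.004 m and z of cap3 in the frame of port3 between -0.019 and -0.0135 m) or (horizontal distance between cap3 and port4 below 0.004 m and z of cap3 in the frame of port4 between -0.019 and -0.0135 m) or (horizontal distance between cap3 and port5 below 0.004 m and z of cap3 in the frame of port5 between -0.019 and -0.0135 m)) and ((horizontal distance between cap4 and port1 below 0.004 m and z of cap4 in the frame of port1 between -0.019 and -0.0135 m) or (horizontal distance between cap4 and port2 below 0.004 m and z of cap4 in the frame of port2 between -0.019 and -0.0135 m) or (horizontal distance between cap4 and port3 below 0.004 m and z of cap4 in the frame of port3 between -0.019 and -0.0135 m) or (horizontal distance between cap4 and port4 below 0.004 m and z of cap4 in the frame of port4 between -0.019 and -0.0135 m) or (horizontal distance between cap4 and port5 below 0.004 m and z of cap4 in the frame of port5 between -0.019 and -0.0135 m)) and ((horizontal distance between cap5 and port1 below 0.004 m and z of cap5 in the frame of port1 between -0.019 and -0.0135 m) or (horizontal distance between cap5 and port2 below 0.004 m and z of cap5 in the frame of port2 between -0.019 and -0.0135 m) or (horizontal distance between cap5 and port3 below 0.004 m and z of cap5 in the frame of port3 between -0.019 and -0.0135 m) or (horizontal distance between cap5 and port4 below 0.004 m and z of cap5 in the frame of port4 between -0.019 and -0.0135 m) or (horizontal distance between cap5 and port5 below 0.004 m and z of cap5 in the frame of port5 between -0.019 and -0.0135 m)) and angle between the z axis of each of cap1, cap2, cap3, cap4, cap5 and the z axis of rail, either way round below 0.12 rad and not (horizontal distance between tool and sleeve_floor below 0.005 m and z of tool in the frame of sleeve_floor below 0.006 m and angle between tool's own z axis and vertical below 0.12 rad)), for 0.2 s.
At the end, for the whole second after the job is handed in: Every cap present is home in a port of its own: within 4 mm of the port's axis, its underside 13.5 to 19 mm below the rail's top face, within 0.12 rad of square. The tool stands in its sleeve, barrel down, within 6 mm of the floor and 5 mm of the axis, within 0.12 rad of upright. All at rest (((horizontal distance between cap1 and port1 below 0.004 m and z of cap1 in the frame of port1 between -0.019 and -0.0135 m) or (horizontal distance between cap1 and port2 below 0.004 m and z of cap1 in the frame of port2 between -0.019 and -0.0135 m) or (horizontal distance between cap1 and port3 below 0.004 m and z of cap1 in the frame of port3 between -0.019 and -0.0135 m) or (horizontal distance between cap1 and port4 below 0.004 m and z of cap1 in the frame of port4 between -0.019 and -0.0135 m) or (horizontal distance between cap1 and port5 below 0.004 m and z of cap1 in the frame of port5 between -0.019 and -0.0135 m)) and ((horizontal distance between cap2 and port1 below 0.004 m and z of cap2 in the frame of port1 between -0.019 and -0.0135 m) or (horizontal distance between cap2 and port2 below 0.004 m and z of cap2 in the frame of port2 between -0.019 and -0.0135 m) or (horizontal distance between cap2 and port3 below 0.004 m and z of cap2 in the frame of port3 between -0.019 and -0.0135 m) or (horizontal distance between cap2 and port4 below 0.004 m and z of cap2 in the frame of port4 between -0.019 and -0.0135 m) or (horizontal distance between cap2 and port5 below 0.004 m and z of cap2 in the frame of port5 between -0.019 and -0.0135 m)) and ((horizontal distance between cap3 and port1 below 0.004 m and z of cap3 in the frame of port1 between -0.019 and -0.0135 m) or (horizontal distance between cap3 and port2 below 0.004 m and z of cap3 in the frame of port2 between -0.019 and -0.0135 m) or (horizontal distance between cap3 and port3 below 0.004 m and z of cap3 in the frame of port3 between -0.019 and -0.0135 m) or (horizontal distance between cap3 and port4 below 0.004 m and z of cap3 in the frame of port4 between -0.019 and -0.0135 m) or (horizontal distance between cap3 and port5 below 0.004 m and z of cap3 in the frame of port5 between -0.019 and -0.0135 m)) and ((horizontal distance between cap4 and port1 below 0.004 m and z of cap4 in the frame of port1 between -0.019 and -0.0135 m) or (horizontal distance between cap4 and port2 below 0.004 m and z of cap4 in the frame of port2 between -0.019 and -0.0135 m) or (horizontal distance between cap4 and port3 below 0.004 m and z of cap4 in the frame of port3 between -0.019 and -0.0135 m) or (horizontal distance between cap4 and port4 below 0.004 m and z of cap4 in the frame of port4 between -0.019 and -0.0135 m) or (horizontal distance between cap4 and port5 below 0.004 m and z of cap4 in the frame of port5 between -0.019 and -0.0135 m)) and ((horizontal distance between cap5 and port1 below 0.004 m and z of cap5 in the frame of port1 between -0.019 and -0.0135 m) or (horizontal distance between cap5 and port2 below 0.004 m and z of cap5 in the frame of port2 between -0.019 and -0.0135 m) or (horizontal distance between cap5 and port3 below 0.004 m and z of cap5 in the frame of port3 between -0.019 and -0.0135 m) or (horizontal distance between cap5 and port4 below 0.004 m and z of cap5 in the frame of port4 between -0.019 and -0.0135 m) or (horizontal distance between cap5 and port5 below 0.004 m and z of cap5 in the frame of port5 between -0.019 and -0.0135 m)) and angle between the z axis of each of cap1, cap2, cap3, cap4, cap5 and the z axis of rail, either way round below 0.12 rad and horizontal distance between tool and sleeve_floor below 0.005 m and z of tool in the frame of sleeve_floor below 0.006 m and angle between tool's own z axis and vertical below 0.12 rad and linear speed of each of tool, cap1, cap2, cap3, cap4, cap5 below 0.02 m/s); the robot touches nothing.
It fails at once if a cap is pushed down beyond its resting depth in a port (3.5 mm or more) with the fingers on it instead of the tool ((((horizontal distance between cap1 and port1 below 0.006 m and z of cap1 in the frame of port1 below -0.0115 m) or (horizontal distance between cap1 and port2 below 0.006 m and z of cap1 in the frame of port2 below -0.0115 m) or (horizontal distance between cap1 and port3 below 0.006 m and z of cap1 in the frame of port3 below -0.0115 m) or (horizontal distance between cap1 and port4 below 0.006 m and z of cap1 in the frame of port4 below -0.0115 m) or (horizontal distance between cap1 and port5 below 0.006 m and z of cap1 in the frame of port5 below -0.0115 m)) and contact force between the fingers and cap1 above 2 N) or (((horizontal distance between cap2 and port1 below 0.006 m and z of cap2 in the frame of port1 below -0.0115 m) or (horizontal distance between cap2 and port2 below 0.006 m and z of cap2 in the frame of port2 below -0.0115 m) or (horizontal distance between cap2 and port3 below 0.006 m and z of cap2 in the frame of port3 below -0.0115 m) or (horizontal distance between cap2 and port4 below 0.006 m and z of cap2 in the frame of port4 below -0.0115 m) or (horizontal distance between cap2 and port5 below 0.006 m and z of cap2 in the frame of port5 below -0.0115 m)) and contact force between the fingers and cap2 above 2 N) or (((horizontal distance between cap3 and port1 below 0.006 m and z of cap3 in the frame of port1 below -0.0115 m) or (horizontal distance between cap3 and port2 below 0.006 m and z of cap3 in the frame of port2 below -0.0115 m) or (horizontal distance between cap3 and port3 below 0.006 m and z of cap3 in the frame of port3 below -0.0115 m) or (horizontal distance between cap3 and port4 below 0.006 m and z of cap3 in the frame of port4 below -0.0115 m) or (horizontal distance between cap3 and port5 below 0.006 m and z of cap3 in the frame of port5 below -0.0115 m)) and contact force between the fingers and cap3 above 2 N) or (((horizontal distance between cap4 and port1 below 0.006 m and z of cap4 in the frame of port1 below -0.0115 m) or (horizontal distance between cap4 and port2 below 0.006 m and z of cap4 in the frame of port2 below -0.0115 m) or (horizontal distance between cap4 and port3 below 0.006 m and z of cap4 in the frame of port3 below -0.0115 m) or (horizontal distance between cap4 and port4 below 0.006 m and z of cap4 in the frame of port4 below -0.0115 m) or (horizontal distance between cap4 and port5 below 0.006 m and z of cap4 in the frame of port5 below -0.0115 m)) and contact force between the fingers and cap4 above 2 N) or (((horizontal distance between cap5 and port1 below 0.006 m and z of cap5 in the frame of port1 below -0.0115 m) or (horizontal distance between cap5 and port2 below 0.006 m and z of cap5 in the frame of port2 below -0.0115 m) or (horizontal distance between cap5 and port3 below 0.006 m and z of cap5 in the frame of port3 below -0.0115 m) or (horizontal distance between cap5 and port4 below 0.006 m and z of cap5 in the frame of port4 below -0.0115 m) or (horizontal distance between cap5 and port5 below 0.006 m and z of cap5 in the frame of port5 below -0.0115 m)) and contact force between the fingers and cap5 above 2 N)).
It fails at once if the grease tin is pushed more than 30 mm (distance of tin from where it was at the start of the episode above 0.03 m).
Of cap1, cap2, cap3, cap4, cap5 only 4 to 5 are there at a start; the rules pass over those that are not, and their reading is None.
At some moment in a run one of cap1, cap2, cap3, cap4, cap5 may be knocked a few centimetres aside while the robot is not near it.
It also fails if it takes over 210 s, if anything falls off the work surface, if the arm or the gripper's body presses on something with over 40 N, if the wrist force passes 120 N, or if a joint passes its speed limit or range.

### The arm

A 7-joint arm with a two-finger parallel gripper is mounted at the origin on the work surface. World frame = base frame: x ahead of the robot, y to its left, z up, the work surface at z = 0. Lengths are in mm, angles in rad, forces in N, time in s.
With the tool pointing down it reaches from about 400 to 875 mm from the base axis. Payload 4.4 kg.
Tool frame: the origin (TCP) lies at the very end of the fingers, on their centre line; the grasp point (between the pads) lies 19 mm behind it; z points along the fingers, y is the direction in which the jaws open and shut (so a half turn about z gives the same grasp; the last joint's range is limited). The gripper opens to 85 mm and grips with 20 to 120 N. Pads are 22 mm wide; open, the fingers measure 114 mm over their backs; the gripper's body (76 mm by 85 mm) begins 54 mm behind the grasp point. The pads swing forward as they close: fully open they stand 13 mm farther back than shut.
Start: joints at [1.272, 0.628, 0.038, 1.517, -0.027, 0.996, -0.02], TCP at [149.984, -632.473, 231.313] pointing down, gripper open.
Joint ranges: [-3.06, 3.06], [-0.37, 2.12], [-1.25, 1.32], [0.18, 2.47], [-1.1, 4.24], [0.23, 1.98], [-2.94, 2.94]. Speed limits (rad/s): [2.57, 2.57, 3.14, 3.14, 3.14, 3.14, 3.14].

### API

Orientations are given as [roll, pitch, yaw] about the fixed x, y, z axes, in that order (R = Rz(yaw) Ry(pitch) Rx(roll)).
In Python, from cell import ctrl gives the robot as it stands. The module is installed in compiled form; this text tells all that it offers.
- The arm moves only by the shell command python3 -m jog 'ROWS'. ROWS is text: rows parted by semicolons, each of 7 numbers parted by spaces: the shift along the tool's x, y, z in mm, then the turn, a rotation vector about the tool's x, y, z in degrees, then the opening, from -1 (shut) to 1 (fully open). In form: x y z wx wy wz claw; .... A call has 1 to 8 rows; each row is the pose to reach, as a shift and turn from the pose commanded when the call began, along the tool's axes at that moment; what a row does not reach only later rows make up. A row lasts 1/8 s, in which the tool goes at most 62.5 mm and 10.7 degrees, less where a joint would pass 70% of its speed; a pose out of reach is approached as far as the arm can. A call with a gripper value outside its range is refused whole. The fingers move at their own pace and stop on an object; the grip force is fixed at half the most. Time passes only in rows, so rows that repeat a pose let the fingers close. It gives the time, the measured TCP pose, the force and the opening at its end, in the units of the state.
- ctrl.read_state(): the state, without advancing time (a new reading comes with each control period).
- ctrl.get_image(name): name is "side" or "top" or "wrist"; returns a dict with "image" (480x640x3 uint8, red, green, blue), "z_map" (480x640 float32, mm along the optical axis (not along the pixel's ray), 0 where there is no reading), "vertical_fov" (degrees; the focal length in pixels is half the picture's height over the tangent of half this angle, whatever the lens; pixels are square), "cx", "cy" (the principal point, pixels), "k1" (the pictures are not rectified: a ray, as slopes to the right and down, at radius r is drawn at 1 + k1 r^2 times it, then the intrinsics apply), "extrinsics" (4x4, takes a point from world to camera coordinates); the wrist camera has in their place "hand_eye" (4x4, takes a point from camera to tool coordinates, whose origin is the TCP and whose axes are the flange's). Camera axes: x right, y down, z forward; pixel columns grow to the right and rows downward; lengths in mm; the calibration is good to about 2 mm. A picture is of the moment at which its call begins: read the wrist's pose just before it.
- ctrl.finish_job(): hands the job in, once; it reports no verdict.
The state is a dict: "clock": time; "qpos": joint angles; "qd": joint speeds; "tau": joint torques, N m; "eef_pos": TCP position; "tool_rot": TCP orientation; "force": force on the tool from outside, world axes, zero at the start; "torque": the same for the moment, N m; "width": finger opening in mm.
Only numpy, scipy, OpenCV 4.12 (cv2) and the standard library are available. Lean on these libraries where they do the work, as an engineer would, in place of code of your own. Each camera call takes 0.05 s, during which the arm holds its last target.

## Working session

There is one attempt and no reset: what is moved stays moved. The work goes in short steps, Python scripts to look and compute and a shell command to move; the robot and the scene stay as the last step left them, time stands still between calls to the robot, and variables do not carry over. Pictures are saved under pics/ and viewed, and the job is handed in when it is done.

```bash
ls; mkdir -p pics
cat > h.py <<'E'
import numpy as np,cv2
from cell import ctrl
from scipy.spatial.transform import Rotation as R
E
python3 - <<'E'
from h import *
s=ctrl.read_state();print(s)
for n in("side","top","wrist"):
    d=ctrl.get_image(n);cv2.imwrite(f"pics/{n}0.png",d["image"][:,:,::-1]);np.savez(f"pics/{n}0.npz",**d)
    print(n,{k:v for k,v in d.items() if k not in("image","z_map")})
E
```

```text
pics
{'clock': 0.0, 'qpos': array([ 1.27219582,  0.62934545,  0.03844451,  1.51841634, -0.02698702,
        0.99629319, -0.01997655]), 'qd': array([-0.00062753, -0.00010961,  0.00026552,  0.00031871,  0.00030891,
       -0.00023854, -0.00050764]), 'tau': array([ 1.47858507e-03, -5.63416314e+01,  1.22635368e+00, -1.93453950e+01,
        1.08479586e-02,  1.04887705e-02,  1.03488051e-05]), 'eef_pos': array([ 149.8289216 , -631.82771777,  230.37413035]), 'tool_rot': array([-3.13964885e+00,  3.90170051e-05,  2.32827905e-01]), 'force': array([-0.15911859, -0.09959087, -0.0720265 ]), 'torque': array([ 0.018716  ,  0.01498499, -0.01492863]), 'width': 85.0079945150033}
side {'vertical_fov': 54.6378033152272, 'cx': 309.4522205773603, 'cy': 237.82368287050903, 'k1': 0.022904286910696507, 'extrinsics': array([[-7.48976916e-01, -6.62525423e-01, -9.67693524e-03,
         3.65473926e+02],
       [-4.07916864e-01,  4.72555558e-01, -7.81213848e-01,
         2.87963193e+02],
       [ 5.22146924e-01, -5.81163754e-01, -6.24188498e-01,
         8.28660006e+02],
       [ 0.00000000e+00,  0.00000000e+00,  
[... 295 characters left out ...]
649664e-03, -2.01393927e-01,
         5.14942839e+02],
       [ 2.01381961e-01,  2.68143127e-03, -9.79509120e-01,
         1.07046119e+03],
       [ 0.00000000e+00,  0.00000000e+00,  0.00000000e+00,
         1.00000000e+00]])}
wrist {'vertical_fov': 71.56834950640231, 'cx': 316.7058217766575, 'cy': 235.88463327888738, 'k1': -0.0245209729267176, 'hand_eye': array([[-1.75625710e-04, -9.49578517e-01, -3.13529281e-01,
         8.08669586e+01],
       [ 9.99999745e-01, -3.83945848e-04,  6.02690323e-04,
         6.54979098e-01],
       [-6.92680048e-04, -3.13529095e-01,  9.49578342e-01,
        -1.42522918e+02],
       [ 0.00000000e+00,  0.00000000e+00,  0.00000000e+00,
         1.00000000e+00]])}
```

View pics/side0.png

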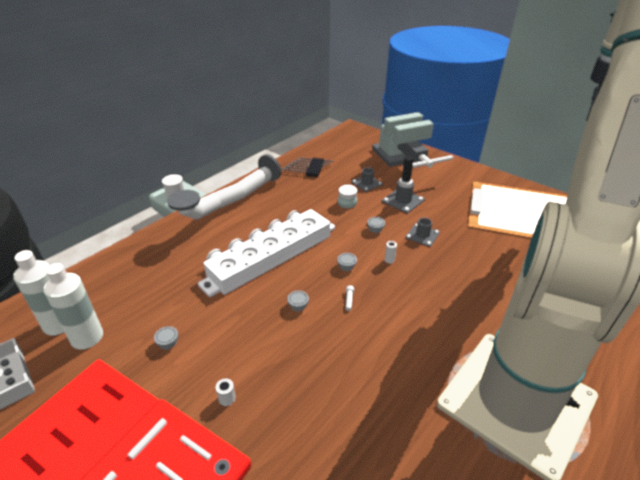

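View pics/top0.png

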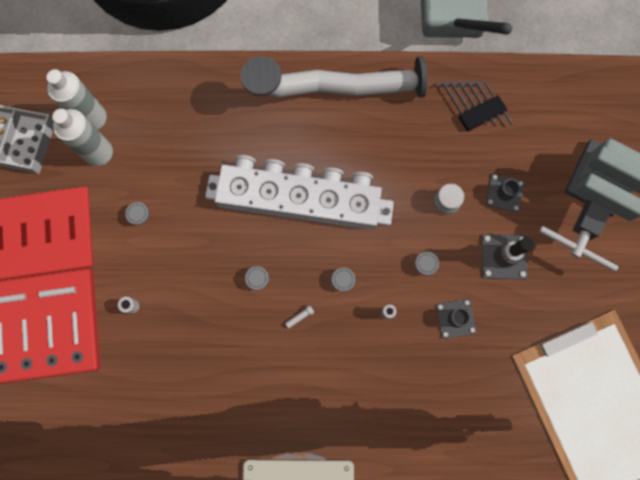

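View pics/wrist0.png

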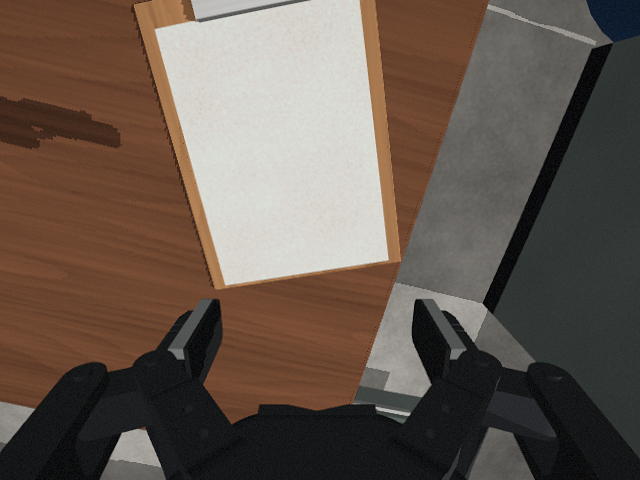

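The top view shows:
- **Caps:** four round grey caps at (136,213), (256,278), (343,279) and (427,263).
- **Rail:** ports from (239,186) to (359,203).
- **Tin:** whitish, at (449,198).
- **Tool:** in the large sleeve at (505,256). The smaller sleeves at (505,190) and (457,318) are empty.
- **Decoys:** tubes at (128,305) and (389,311).

Next I'll measure positions.

```bash
cat > h.py <<'E'
import numpy as np,cv2
from cell import ctrl
from scipy.spatial.transform import Rotation as R
def K(d):
    f=240/np.tan(np.radians(d["vertical_fov"])/2)
    return np.array([[f,0,d["cx"]],[0,f,d["cy"]],[0,0,1.]])
def T(d,s=None):  # cam->world
    if "extrinsics" in d: return np.linalg.inv(d["extrinsics"])
    M=np.eye(4);M[:3,:3]=R.from_euler("xyz",s["tool_rot"]).as_matrix();M[:3,3]=s["eef_pos"]
    return M@d["hand_eye"]
def slopes(d,uv):
    k=np.array([float(d["k1"]),0,0,0])
    return cv2.undistortPoints(np.asarray(uv,float).reshape(-1,1,2),K(d),k).reshape(-1,2)
def atz(d,uv,z,s=None):
    M=T(d,s);r=slopes(d,uv);v=np.c_[r,np.ones(len(r))]@M[:3,:3].T
    c=M[:3,3];t=(z-c[2])/v[:,2];return c+v*t[:,None]
def cloud(d,s=None):
    v,u=np.mgrid[:480,:640];M=T(d,s)
    r=slopes(d,np.c_[u.ravel(),v.ravel()]);z=d["z_map"].ravel()
    P=np.c_[r*z[:,None],z]@M[:3,:3].T+M[:3,3]
    P[z==0]=np.nan
    return P.reshape(480,640,3)
def proj(d,P,s=None):
    M=np.linalg.inv(T(d,s))
    p,_=cv2.projectPoints(np.asarray(P,float).reshape(-1,1,3),cv2.Rodrigues(M[:3,:3])[0],M[:3,3],K(d),np.array([float(d["k1"]),0,0,0]))
    return p.reshape(-1,2)
def snap(n,tag):
    s=ctrl.read_state();d=ctrl.get_image(n)
    cv2.imwrite(f"pics/{tag}.png",d["image"][:,:,::-1]);np.savez(f"pics/{tag}.npz",pos=s["eef_pos"],rot=s["tool_rot"],**d)
    return d,s
def load(tag):
    d=dict(np.load(f"pics/{tag}.npz"));s={"eef_pos":d.get("pos"),"tool_rot":d.get("rot")};return d,s
E
python3 - <<'E'
from h import *
for tag in("top0","side0"):
    d,s=load(tag);P=cloud(d)
    im=d["image"].copy()
    pts={"top0":[(136,213),(256,278),(343,279),(427,263),(239,186),(269,190),(299,195),(329,199),(359,203),(254,189),(344,201),(449,198),(524,245),(527,255),(511,187),(460,316)],
    "side0":[(166,337),(298,300),(347,262),(376,224),(348,192),(407,152),(367,174),(424,226)]}[tag]
    for u,v in pts: print(tag,u,v,np.round(P[v,u],1))
    b=P[300:330,200:280] if tag=="top0" else P[320:350,250:300]
    print("bench",np.nanmedian(b[...,2]))
d,_=load("top0");P=cloud(d)
m=(P[...,2]>12)&(P[...,2]<160)&(P[...,0]>250)&(P[...,0]<830)
n,l,st,c=cv2.connectedComponentsWithStats(m.astype(np.uint8))
for i in range(1,n):
    if st[i,4]>60:
        q=P[l==i];print(st[i],np.round(c[i]),np.round(np.median(q,0)),np.round(q[:,2].max()))
import sys
cv2.imwrite("pics/crop_a.png",cv2.resize(d["image"][160:340,380:560,::-1],None,fx=3.2,fy=3.2,interpolation=cv2.INTER_CUBIC))
E
```

```text
top0 136 213 [574.9 329.6  21.2]
top0 256 278 [445.2  84.3  20.5]
top0 343 279 [443.9 -85.6  22.8]
top0 427 263 [ 476.6 -251.    20.6]
top0 239 186 [627.3 121.5  36.3]
top0 269 190 [619.8  61.6  34.7]
top0 299 195 [609.3   1.7  36. ]
top0 329 199 [601.5 -57.8  35.6]
top0 359 203 [ 594.  -117.2   34.3]
top0 254 189 [619.4  90.7  42.3]
top0 344 201 [594.7 -87.   46. ]
top0 449 198 [ 603.1 -294.6   43. ]
top0 524 245 [ 490.3 -403.8  138.7]
top0 527 255 [ 496.7 -457.4    2.8]
top0 511 187 [ 635.4 -429.5   14.7]
top0 460 316 [ 374.3 -316.3    2.8]
bench -1.2295040174897167
side0 166 337 [569.3 333.8  23.5]
side0 298 300 [439.6  91.1  24.6]
side0 347 262 [437.2 -75.5  22.3]
side0 376 224 [ 470.6 -239.8   23.4]
side0 348 192 [ 599.6 -287.3   43.5]
side0 407 152 [ 580.5 -552.3   64.8]
side0 367 174 [ 621.9 -407.3   37.6]
side0 424 226 [ 362.2 -289.4   42.1]
bench 0.2811726071197995
[   0   71  111  101 3864] [ 68. 124.] [733. 426.  92.] 160.0
[240  75  69  22 933] [269.  86.] [817.  62. 107.] 113.0
[459  98  48  32 744] [483. 112.] [ 798. -380.   15.] 21.0
[ 539  138  101  134 5814] [602. 19
[... 206 characters left out ...]
.0
[   0  187   91   92 3728] [ 44. 233.] [532. 519.  14.] 21.0
[125 203  24  22 413] [137. 214.] [573. 328.  22.] 28.0
[494 236  40  31 780] [513. 251.] [ 489. -401.   67.] 142.0
[416 251  23  24 432] [427. 263.] [ 477. -250.   23.] 29.0
[245 266  24  24 437] [257. 277.] [446.  83.  23.] 28.0
[332 267  23  24 431] [343. 279.] [444. -86.  23.] 29.0
[   0  268  100  110 9620] [ 48. 325.] [348. 486.  27.] 38.0
[119 297  18  16 236] [127. 305.] [390. 329.  36.] 42.0
[297 305  17  13  70] [306. 311.] [382. -16.  15.] 21.0
[382 305  14  14 154] [388. 311.] [ 380. -170.   49.] 55.0
[448 308  22  20 219] [459. 317.] [ 370. -307.   36.] 48.0
[542 322  55  35 746] [569. 339.] [ 329. -526.   16.] 23.0
```

View pics/crop_a.png

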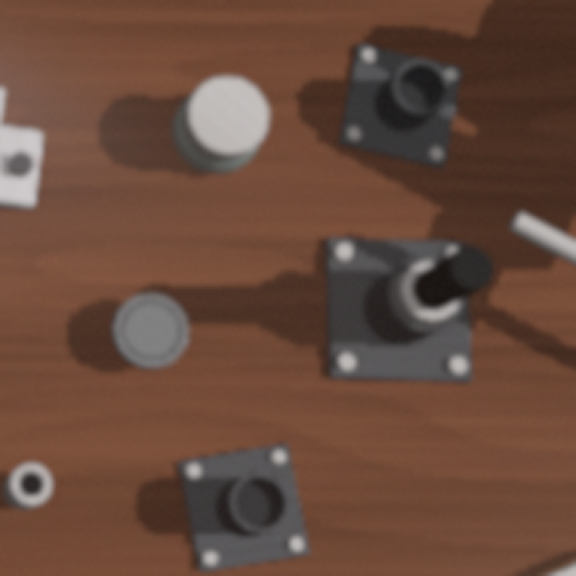

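Four caps are confirmed, and the tool stands in the largest sleeve. I'll write a delta helper and move towards the caps with the jaws lined up across the rail.

```bash
cat >> h.py <<'E'
def delta(tgt,yaw=None,tilt0=True):
    s=ctrl.read_state();M=R.from_euler("xyz",s["tool_rot"])
    dp=M.inv().apply(np.asarray(tgt,float)-s["eef_pos"])
    if yaw is None:  yaw=s["tool_rot"][2]
    W=R.from_euler("xyz",[np.pi,0,yaw])
    w=np.degrees((M.inv()*W).as_rotvec())
    print("dp",np.round(dp,2),"w",np.round(w,2),"pos",np.round(s["eef_pos"],1),"rot",np.round(s["tool_rot"],3),"w",round(s["width"],1),"F",np.round(s["force"],1),"t",round(s["clock"],2))
E
python3 - <<'E'
from h import *
delta([446,60,200],1.433)
E
```

```text
dp [ 447.78 -604.96   31.51] w [-7.000e-02 -5.000e-02 -6.877e+01] pos [ 149.9 -632.   230.6] rot [-3.14  -0.     0.233] w 85.0 F [-0.6  0.6  0.2] t 0.15
```

```bash
python3 -m jog '62 -60 10 0 0 -10 1;120 -120 15 0 0 -20 1;180 -180 20 0 0 -30 1;240 -240 25 0 0 -40 1;300 -300 31 0 0 -50 1;350 -360 31 0 0 -60 1;400 -420 31 0 0 -69 1;420 -480 31 0 0 -69 1'
python3 - <<'E'
from h import *
delta([446,60,200],1.433)
E
```

```text
clock: 1.15
eef_pos: [397.9, -198.1, 202.7]
tool_rot: [3.14, -0.0, 1.438]
force: [0.4, -0.2, 0.1]
width: 85.2
dp [262.23  13.45   2.81] w [ 0.07 -0.02  0.29] pos [ 397.9 -198.1  202.7] rot [ 3.14  -0.     1.438] w 85.2 F [ 0.4 -0.2  0.1] t 1.15
```

```bash
python3 -m jog '60 3 3 0 0 0 1;120 6 3 0 0 0 1;180 9 3 0 0 0 1;240 12 3 0 0 0 1;262 13 3 0 0 0 1;262 13 3 0 0 0 1;262 13 3 0 0 0 1'
python3 - <<'E'
from h import *
delta([446,60,200],1.433)
snap("wrist","w1")
E
```

```text
clock: 2.02
eef_pos: [444.1, 56.7, 199.5]
tool_rot: [-3.141, 0.001, 1.436]
force: [0.7, 0.4, -0.0]
width: 85.4
dp [ 3.54  1.4  -0.5 ] w [-0.04  0.07  0.15] pos [444.1  56.7 199.5] rot [-3.141e+00  1.000e-03  1.436e+00] w 85.4 F [ 0.7  0.4 -0. ] t 2.02
```

View pics/w1.png

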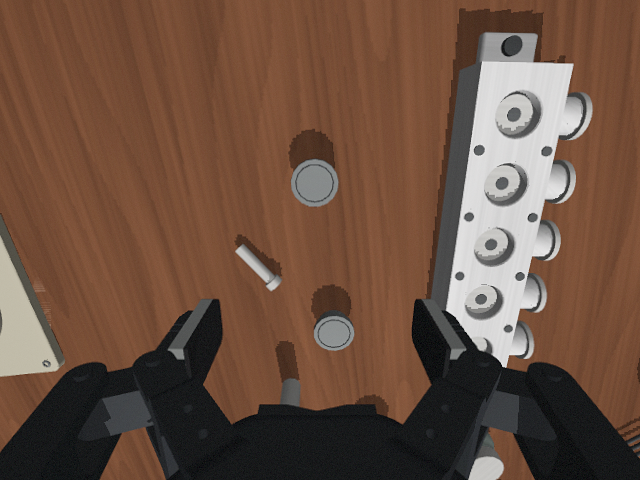

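The wrist view shows two caps at (314,183) and (334,331), and the rail ports at (517,114) to (481,299). I'll measure these.

```bash
cat >> h.py <<'E'
def capfind(d,s,guess,z=24,rad=23):
    """pixel ellipse of flange top via depth mask -> world"""
    P=cloud(d,s);m=(abs(P[...,2]-z)<5)&(np.hypot(P[...,0]-guess[0],P[...,1]-guess[1])<60)
    m=cv2.morphologyEx(m.astype(np.uint8),cv2.MORPH_OPEN,np.ones((3,3),np.uint8))
    n,l,st,c=cv2.connectedComponentsWithStats(m)
    if n<2: return None
    i=1+np.argmax(st[1:,4]);q=P[l==i]
    cnt=max(cv2.findContours((l==i).astype(np.uint8),cv2.RETR_EXTERNAL,cv2.CHAIN_APPROX_NONE)[0],key=len)
    e=cv2.fitEllipse(cnt)
    w=atz(d,[e[0]],z,s)[0]
    return dict(ell=np.round(e[0],1),ax=np.round(e[1],1),w=np.round(w,1),med=np.round(np.median(q,0),1),rng=np.round(np.ptp(q[:,:2],axis=0),1),zc=np.round(np.median(q[:,2]),1))
E
python3 - <<'E'
from h import *
d,s=load("w1");P=cloud(d,s)
for g in((445,84),(444,-86)): print(capfind(d,s,g))
for u,v in[(314,183),(334,331),(517,114),(505,184),(493,244),(482,299),(500,150),(488,215),(200,200)]:print(u,v,np.round(P[v,u],1))
for n in("top0","side0"):
    dd,_=load(n)
    for g in((445,84),(444,-86),(477,-250),(575,330)): print(n,capfind(dd,None,g))
cv2.imwrite("pics/w1c.png",cv2.resize(d["image"][60:380,430:610,::-1],None,fx=1.8,fy=1.8,interpolation=cv2.INTER_CUBIC))
E
```

```text
{'ell': array([314. , 181.9]), 'ax': array([46.3, 46.8]), 'w': array([445.9,  85.7,  24. ]), 'med': array([446. ,  85.6,  23.8]), 'rng': array([44.9, 45.1]), 'zc': np.float64(23.8)}
{'ell': array([333.5, 331.6]), 'ax': array([36.2, 39.8]), 'w': array([444.5, -82.5,  24. ]), 'med': array([444.4, -82.5,  24. ]), 'rng': array([44.4, 46.8]), 'zc': np.float64(24.0)}
314 183 [445.8  84.5  23.5]
334 331 [445.2 -82.1  23.5]
517 114 [629.4 122.9  37.1]
505 184 [620.   62.9  39. ]
493 244 [612.2   3.8  36.1]
482 299 [601.4 -54.5  38.9]
500 150 [611.1  95.1  45.3]
488 215 [601.9  37.3  45.3]
200 200 [324.5  79.5   0.9]
top0 {'ell': array([256.7, 277.4]), 'ax': array([21.8, 22.6]), 'w': array([445.8,  82.6,  24. ]), 'med': array([446.1,  82.9,  22.7]), 'rng': array([44.4, 45.5]), 'zc': np.float64(22.7)}
top0 {'ell': array([343.3, 278.3]), 'ax': array([20.4, 22.7]), 'w': array([445.1, -86.1,  24. ]), 'med': array([445.4, -85.7,  23.2]), 'rng': array([45.4, 43. ]), 'zc': np.float64(23.2)}
top0 {'ell': array([427.1, 262.5]), 'ax': array([21.6, 22.8]), 'w': array([ 477.1, -250.5,   24. ]), 'med': ar
[... 324 characters left out ...]
, 20.9]), 'w': array([443.5,  87.2,  24. ]), 'med': array([443.8,  87.3,  23.9]), 'rng': array([45.5, 46.9]), 'zc': np.float64(23.9)}
side0 {'ell': array([346.8, 259.3]), 'ax': array([13.3, 18.7]), 'w': array([442.3, -81.3,  24. ]), 'med': array([442.3, -81.5,  24.1]), 'rng': array([46.5, 49.9]), 'zc': np.float64(24.1)}
side0 {'ell': array([375.5, 222. ]), 'ax': array([10.4, 17.2]), 'w': array([ 476.3, -245.5,   24. ]), 'med': array([ 477. , -245.3,   24.1]), 'rng': array([45.2, 47.1]), 'zc': np.float64(24.1)}
side0 {'ell': array([165.8, 336.1]), 'ax': array([17.4, 24.3]), 'w': array([571., 333.,  24.]), 'med': array([572.6, 332.4,  22.8]), 'rng': array([49. , 46.6]), 'zc': np.float64(22.8)}
```

View pics/w1c.png

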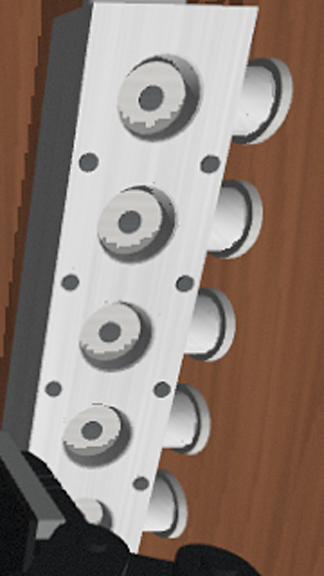

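Run:
```python
from h import *
delta([605,-30,221],1.433)
```

```text
dp [-63.77 171.05 -21.49] w [-0.04  0.06  0.09] pos [444.2  56.4 199.5] rot [-3.141e+00  1.000e-03  1.435e+00] w 85.2 F [ 0.8 -0.  -0.1] t 2.08
```

```bash
python3 -m jog '-21 57 -21 0 0 0 1;-42 114 -21 0 0 0 1;-64 171 -21 0 0 0 1;-64 171 -21 0 0 0 1;-64 171 -21 0 0 0 1'
python3 - <<'E'
from h import *
delta([605,-30,221],1.433)
snap("wrist","w2")
E
```

```text
clock: 2.7
eef_pos: [604.3, -29.3, 220.0]
tool_rot: [-3.139, 0.0, 1.435]
force: [0.2, 0.7, -1.0]
width: 85.4
dp [-0.58  0.83 -0.96] w [-0.13  0.01  0.11] pos [604.3 -29.3 220. ] rot [-3.139  0.     1.435] w 85.4 F [ 0.2  0.7 -1. ] t 2.7
```

View pics/w2.png

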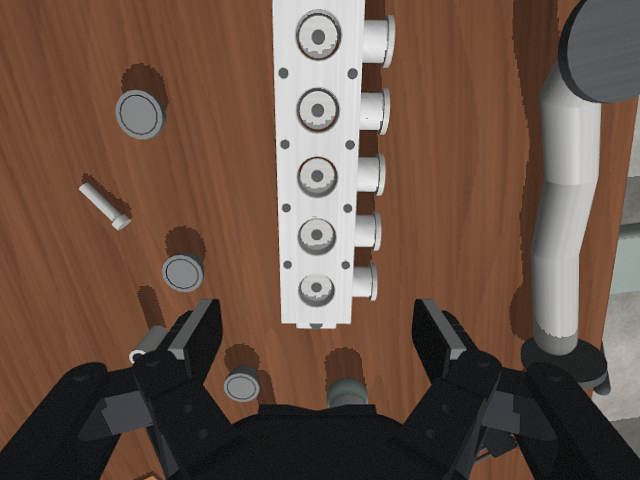

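All five ports are in view, at (318,36), (317,110), (317,176), (316,235) and (316,289). I'll fit their mouths.

Run:
```python
from h import *
d,s=load("w2");P=cloud(d,s)
g=[(628,122),(620,62),(611,2),(603,-57),(595,-117)]
face=((abs(P[...,2]-45.3)<1.8)).astype(np.uint8)
Q=[]
for x,y in g:
    near=np.hypot(P[...,0]-x,P[...,1]-y)<27
    # hough on gray around
    hole=((P[...,2]<43.5)&near).astype(np.uint8)
    n,l,st,c=cv2.connectedComponentsWithStats(hole);i=1+np.argmax(st[1:,4])
    cnt=max(cv2.findContours((l==i).astype(np.uint8),0,cv2.CHAIN_APPROX_NONE)[0],key=len)
    cnt=cv2.convexHull(cnt)
    e=cv2.fitEllipse(cnt);w=atz(d,[e[0]],45,s)[0]
    wr=atz(d,cnt.reshape(-1,2).astype(float),45,s)[:,:2];cc,r=cv2.minEnclosingCircle(wr.astype(np.float32))
    fz=np.nanmedian(P[...,2][near&(face>0)])
    print(np.round(e[0],1),np.round(e[1],1),np.round(w,1),np.round(cc,1),round(r,1),round(fz,1));Q.append(w[:2])
Q=np.array(Q);k=np.arange(5)-2
A=np.polyfit(k,Q,1);print(A,np.hypot(*A[0]),np.arctan2(A[0][0],-A[0][1]),np.round(Q-(k[:,None]*A[0]+A[1]),2))
im=d["image"][0:330,230:420,::-1].copy();cv2.imwrite("pics/w2c.png",cv2.resize(im,None,fx=1.8,fy=1.8,interpolation=2))
for g in((445,84),(444,-86),(477,-250)): print(capfind(d,s,g))
```

```text
[317.7  34.3] [47.3 53. ] [626.2 123.1  45. ] [625.7 122.9] 20.8 44.9
[316.9 109.5] [44.1 48. ] [617.4  63.9  45. ] [616.8  63.7] 20.9 45.0
[316.7 175.9] [41.4 41.8] [609.2   5.2  45. ] [608.9   4.7] 20.3 44.8
[316.4 235.9] [37.  39.2] [600.8 -54.1  45. ] [600.7 -54.6] 20.2 44.8
[315.6 289.3] [33.  36.7] [ 591.9 -113.2   45. ] [ 592.1 -113.5] 20.8 44.9
[[ -8.53857176 -59.06250846]
 [609.08156967   4.99637101]] 59.67652061835864 -0.1435736735692795 [[ 0.07  0.03]
 [-0.22 -0.16]
 [ 0.08  0.21]
 [ 0.21 -0.05]
 [-0.15 -0.03]]
{'ell': array([139.6, 114. ]), 'ax': array([44.7, 51. ]), 'w': array([447.5,  84.8,  24. ]), 'med': array([447.2,  84.7,  23.9]), 'rng': array([46.7, 45.4]), 'zc': np.float64(23.9)}
{'ell': array([182.7, 272.2]), 'ax': array([36.9, 41.8]), 'w': array([445.9, -83.1,  24. ]), 'med': array([445.9, -83.1,  23.9]), 'rng': array([46.2, 45.8]), 'zc': np.float64(23.9)}
{'ell': array([241.6, 386. ]), 'ax': array([29.8, 35.7]), 'w': array([ 478.5, -246.9,   24. ]), 'med': array([ 478.5, -247. ,   24.1]), 'rng': array([45.3, 45.4]), 'zc': np.float64(24.1)}
```

Port rows fit within 0.25 mm: pitch 59.7, rail yaw -0.144, face z 45. Now to pick the cap at (446,85).

Run:
```python
from h import *
delta([446,85.5,60],1.427)
```

```text
dp [  91.77 -171.54  160.68] w [-0.11  0.    0.54] pos [604.  -28.5 220.3] rot [-3.14   0.     1.436] w 85.3 F [ 0.1 -0.4 -0.6] t 2.75
```

```bash
python3 -m jog '30 -57 40 0 0 0.5 1;60 -114 80 0 0 0.5 1;92 -171 130 0 0 0.5 1;92 -171.5 160 0 0 0.5 1;92 -171.5 160 0 0 0.5 1;92 -171.5 160 0 0 0.5 1'
python3 - <<'E'
from h import *
delta([446,85.5,8],1.427)
snap("wrist","w3")
E
```

```text
clock: 3.5
eef_pos: [447.8, 86.2, 61.2]
tool_rot: [3.141, 0.0, 1.43]
force: [-0.3, -0.4, 0.7]
width: 85.5
dp [-0.98 -1.67 53.2 ] w [0.02 0.   0.14] pos [447.8  86.2  61.2] rot [3.141 0.    1.43 ] w 85.5 F [-0.3 -0.4  0.7] t 3.5
```

View pics/w3.png

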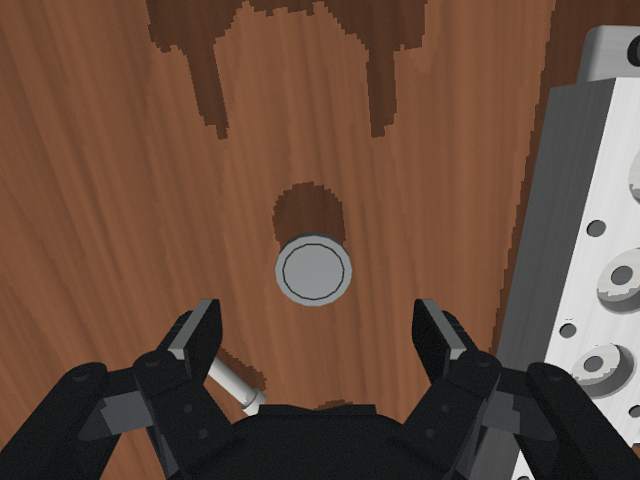

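The cap is centred between the pads at (314,270). I'll re-measure before descending.

Run:
```python
from h import *
d,s=load("w3");c=capfind(d,s,(446,85));print(c)
delta([c['w'][0],c['w'][1],8],1.427)
print(proj(d,[[s["eef_pos"][0],s["eef_pos"][1],24]],s))
```

```text
{'ell': array([312.8, 269. ]), 'ax': array([71.8, 75.4]), 'w': array([446.1,  86.5,  24. ]), 'med': array([446. ,  86.6,  23.9]), 'rng': array([45.1, 46.4]), 'zc': np.float64(23.9)}
dp [ 0.19 -3.02 53.69] w [ 0.12 -0.03  0.06] pos [448.9  85.9  61.7] rot [ 3.139e+00 -1.000e-03  1.428e+00] w 85.1 F [0.1 0.5 0.2] t 3.55
[[315.63729757 269.07974504]]
```

```bash
python3 -m jog '0 -2 25 0 0 0 0.8;0 -2 53 0 0 0 0.6;0 -2 53 0 0 0 0.6;0 -2 53 0 0 0 -1;0 -2 53 0 0 0 -1;0 -2 53 0 0 0 -1;0 -2 53 0 0 0 -1;0 -2 53 0 0 0 -1'
python3 - <<'E'
from h import *
delta([446,85.5,60],1.427)
E
```

```text
clock: 4.55
eef_pos: [447.4, 85.5, 9.1]
tool_rot: [3.138, 0.001, 1.427]
force: [0.8, -2.1, 8.1]
width: 43.4
dp [ -0.21  -1.2  -50.9 ] w [ 0.19  0.03 -0.  ] pos [447.4  85.5   9.1] rot [3.138e+00 1.000e-03 1.427e+00] w 43.4 F [ 0.8 -2.1  8.1] t 4.55
```

```bash
python3 -m jog '0 0 -20 0 0 0 -1;0 0 -50 0 0 0 -1;0 0 -80 0 0 0 -1;0 0 -80 0 0 0 -1'
python3 - <<'E'
from h import *
delta([446,85.5,60],1.427)
snap("wrist","w4");snap("side","s4")
E
```

```text
clock: 5.05
eef_pos: [447.6, 86.4, 90.0]
tool_rot: [3.137, -0.002, 1.427]
force: [0.3, -0.3, -0.9]
width: 43.3
dp [-1.23 -1.64 29.96] w [ 0.28 -0.12  0.01] pos [447.6  86.4  90. ] rot [ 3.137e+00 -2.000e-03  1.427e+00] w 43.3 F [ 0.3 -0.3 -0.9] t 5.05
```

View pics/w4.png

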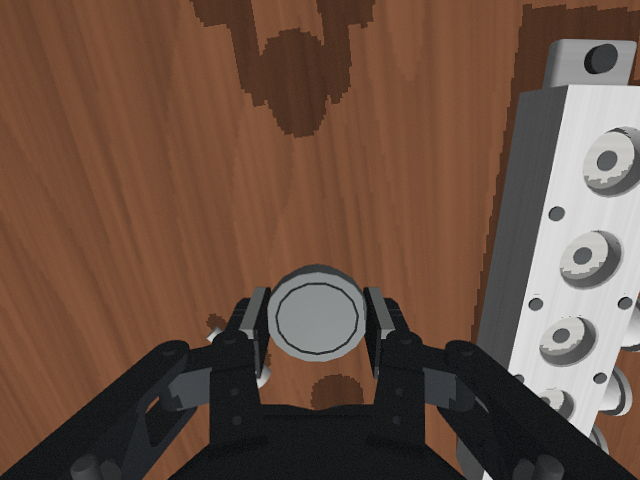

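View pics/s4.png

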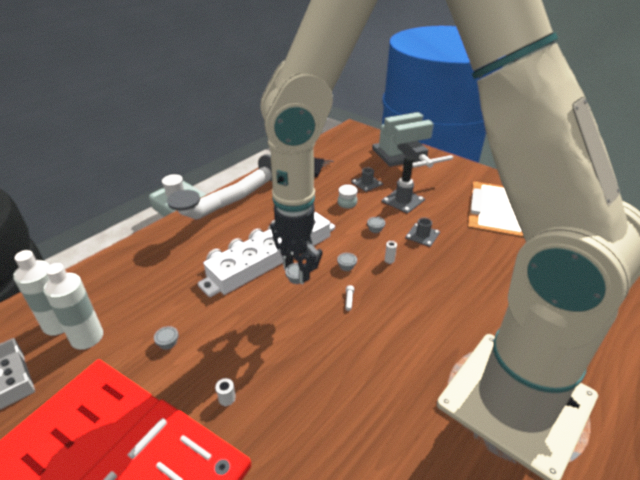

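The cap is held, flange top at (317,315). Seeing it in the hand gives its position in the tool frame.

```bash
cat >> h.py <<'E'
def held(d,s):
    """held cap centre & top height in tool frame"""
    H=d["hand_eye"];z=d["z_map"];v,u=np.mgrid[:480,:640]
    r=slopes(d,np.c_[u.ravel(),v.ravel()]);P=(np.c_[r*z.ravel()[:,None],z.ravel()]@H[:3,:3].T+H[:3,3]).reshape(480,640,3)
    m=(np.hypot(P[...,0],P[...,1])<32)&(abs(P[...,2]+15)<9)&(abs(P[...,1])<24)&(v<372)&(z>0)
    g=d["image"].astype(int);m&=(g.sum(2)>250)
    m=cv2.morphologyEx(m.astype(np.uint8),cv2.MORPH_OPEN,np.ones((5,5),np.uint8))
    n,l,st,c=cv2.connectedComponentsWithStats(m);i=1+np.argmax(st[1:,4]);q=P[l==i]
    top=np.median(q[:,2]);mm=(l==i)&(abs(P[...,2]-top)<1.5)
    cnt=max(cv2.findContours(mm.astype(np.uint8),0,cv2.CHAIN_APPROX_NONE)[0],key=len)
    w=P[cnt[:,0,1],cnt[:,0,0],:2].astype(np.float32)
    cc,rr=cv2.minEnclosingCircle(w)
    A=np.c_[2*w,np.ones(len(w))];sol=np.linalg.lstsq(A,(w**2).sum(1),rcond=None)[0]
    print("held: top z",round(top,1),"circ",np.round(cc,1),round(rr,1),"lsq",np.round(sol[:2],1),round(np.sqrt(sol[2]+sol[0]**2+sol[1]**2),1),"plane slope",np.round(np.linalg.lstsq(np.c_[P[mm][:,:2],np.ones(mm.sum())],P[mm][:,2],rcond=None)[0][:2],3))
    return sol[:2],top
E
python3 - <<'E'
from h import *
d,s=load("w4");held(d,s)
E
```

```text
held: top z -14.8 circ [-1.2  0.6] 17.7 lsq [-1.   0.5] 16.9 plane slope [0.    0.002]
```

Run:
```python
from h import *
delta([612,24.8,130],1.427)
```

```text
dp [-36.78 172.87 -41.72] w [ 0.07 -0.    0.03] pos [446.2  85.9  88.1] rot [ 3.14  -0.     1.428] w 43.1 F [-0.6  0.5 -1.7] t 5.15
```

```bash
cat >> h.py <<'E'
def toolcloud(d):
    return cloud(d,{"eef_pos":np.zeros(3),"tool_rot":np.zeros(3)})
def port(d,s,guess,zf=45):
    """port mouth in world using camera; guess world xy. Also tool-frame xy"""
    P=cloud(d,s);near=np.hypot(P[...,0]-guess[0],P[...,1]-guess[1])<27
    f=near&(abs(P[...,2]-zf)<3);face=np.median(P[...,2][f])
    hole=((P[...,2]<face-1.5)&near).astype(np.uint8)
    n,l,st,c=cv2.connectedComponentsWithStats(hole);i=1+np.argmax(st[1:,4])
    cnt=cv2.convexHull(max(cv2.findContours((l==i).astype(np.uint8),0,cv2.CHAIN_APPROX_NONE)[0],key=len))
    e=cv2.fitEllipse(cnt);w=atz(d,[e[0]],face,s)[0]
    t=R.from_euler("xyz",s["tool_rot"]).inv().apply(w-s["eef_pos"])
    print("port px",np.round(e[0],1),np.round(e[1],1),"world",np.round(w,1),"tool",np.round(t,1));return w,t
E
python3 -m jog '-10 58 -42 0 0 0 -1;-23 116 -42 0 0 0 -1;-37 173 -42 0 0 0 -1;-37 173 -42 0 0 0 -1;-37 173 -42 0 0 0 -1'
python3 - <<'E'
from h import *
d,s=snap("wrist","w5")
held(d,s);port(d,s,(617.7,64.4))
E
```

```text
clock: 5.78
eef_pos: [610.3, 25.4, 128.1]
tool_rot: [-3.138, 0.0, 1.429]
force: [-1.2, 0.6, -0.2]
width: 43.6
held: top z -14.7 circ [-1.   0.6] 17.7 lsq [-0.9  0.6] 17.0 plane slope [-0.002  0.002]
port px [318.7 187.6] [56.7 57. ] world [617.6  64.7  44.8] tool [40.   2.  83.2]
```

View pics/w5.png

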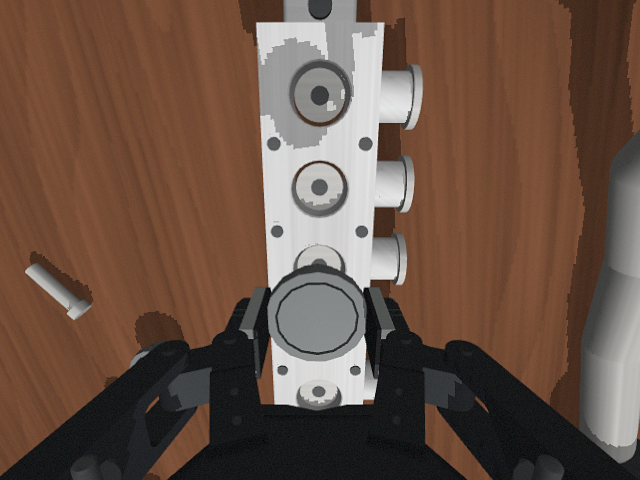

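Port 2 sits at tool (40, 2, 83) and the cap at (-0.9, 0.6), so the shift is +41, +1.4 and about 80 down.

```bash
python3 -m jog '20 1.4 20 0 0 0 -1;41 1.4 50 0 0 0 -1;41 1.4 66 0 0 0 -1;41 1.4 66 0 0 0 -1;41 1.4 72 0 0 0 -1;41 1.4 76 0 0 0 -1;41 1.4 79 0 0 0 -1;41 1.4 79 0 0 0 -1'
python3 - <<'E'
from h import *
d,s=snap("wrist","w6");held(d,s);delta([617.6,64.7,46],1.427)
E
```

```text
clock: 6.82
eef_pos: [619.0, 65.2, 50.7]
tool_rot: [-3.142, 0.0, 1.428]
force: [-0.0, -0.8, -1.5]
width: 43.5
held: top z -14.7 circ [-1.2  0.7] 17.8 lsq [-1.1  0.5] 17.0 plane slope [-0.001 -0.   ]
dp [-0.78 -1.34  4.81] w [0.   0.   0.07] pos [619.   65.3  50.8] rot [3.142 0.    1.428] w 43.5 F [-0.7  0.9 -0.7] t 6.88
```

View pics/w6.png

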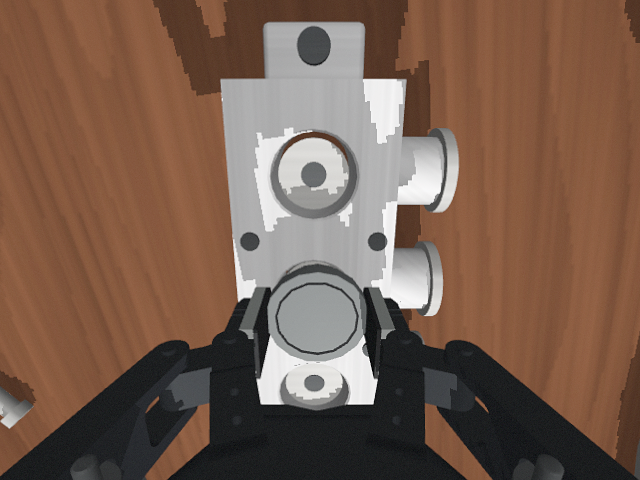

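The plug has entered with no side force. Lower 3 mm more, then release.

```bash
python3 -m jog '0 0 2 0 0 0 -1;0 0 3 0 0 0 -1;0 0 3 0 0 0 0.3;0 0 3 0 0 0 0.5;0 0 3 0 0 0 0.5;0 0 -10 0 0 0 0.5;0 0 -50 0 0 0 0.6;0 0 -90 0 0 0 1'
python3 - <<'E'
from h import *
d,s=snap("wrist","w7");print(capfind(d,s,(617.6,64.7),61));delta([571,330,60],1.427)
t,_=snap("top","t7")
for g,z in(((445,-86),24),((477,-250),24),((573,327),24),((617,64),61)):print(capfind(t,None,g,z))
E
```

```text
clock: 7.88
eef_pos: [619.0, 65.6, 142.5]
tool_rot: [3.142, -0.0, 1.429]
force: [0.6, 0.3, -0.1]
width: 83.7
{'ell': array([315.9, 243.2]), 'ax': array([60.3, 62.4]), 'w': array([619.1,  66. ,  61. ]), 'med': array([619.2,  65.9,  61. ]), 'rng': array([45.2, 45.9]), 'zc': np.float64(61.0)}
dp [253.04 -88.8   88.22] w [ 0.5  -0.18  0.09] pos [622.2  66.8 148.2] rot [ 3.133e+00 -3.000e-03  1.428e+00] w 84.9 F [0.8 1.1 3.1] t 7.92
None
None
{'ell': array([136.9, 213.2]), 'ax': array([19.5, 21.1]), 'w': array([573.7, 326.9,  24. ]), 'med': array([575. , 327.9,  22.4]), 'rng': array([42. , 44.5]), 'zc': np.float64(22.4)}
{'ell': array([269.2, 187.9]), 'ax': array([15.6, 20.6]), 'w': array([616.3,  58.9,  61. ]), 'med': array([617.1,  59.6,  59.7]), 'rng': array([43.6, 32. ]), 'zc': np.float64(59.7)}
```

View pics/w7.png

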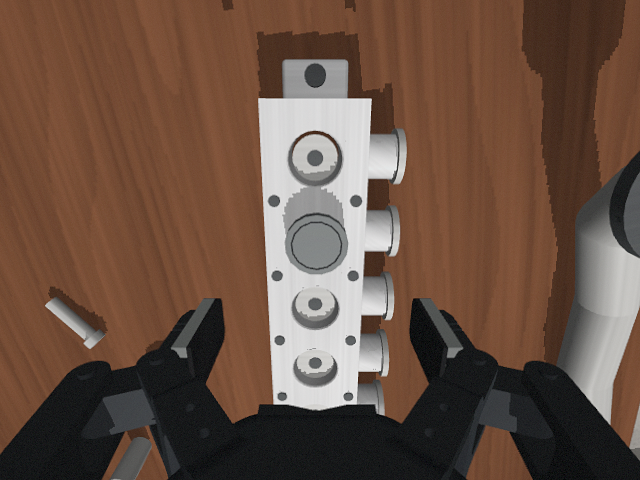

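View pics/t7.png

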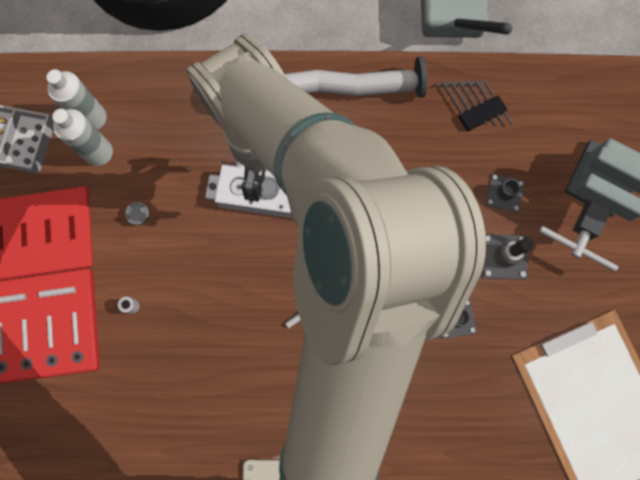

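```bash
python3 -m jog '60 -20 10 0 0 0 1;120 -40 20 0 0 0 1;180 -60 30 0 0 0 1;240 -80 45 0 0 0 1;253 -88 60 0 0 0 1;253 -88 60 0 0 0 1'
python3 - <<'E'
from h import *
d,s=snap("wrist","w8");c=capfind(d,s,(572,329));print(c)
delta([c['w'][0],c['w'][1],8],1.427)
E
```

```text
clock: 8.72
eef_pos: [565.4, 330.5, 79.8]
tool_rot: [-3.139, 0.0, 1.433]
force: [-0.5, -0.7, -0.4]
width: 85.3
{'ell': array([331.3, 253.4]), 'ax': array([66.9, 69.9]), 'w': array([575.4, 331.8,  24. ]), 'med': array([575.4, 331.7,  23.9]), 'rng': array([45.1, 46. ]), 'zc': np.float64(23.9)}
dp [ 4.84  7.6  72.38] w [-0.04  0.08  0.16] pos [567.3 328.2  80.4] rot [-3.141e+00  1.000e-03  1.430e+00] w 85.1 F [ 1.9 -1.   0. ] t 8.78
```

View pics/w8.png

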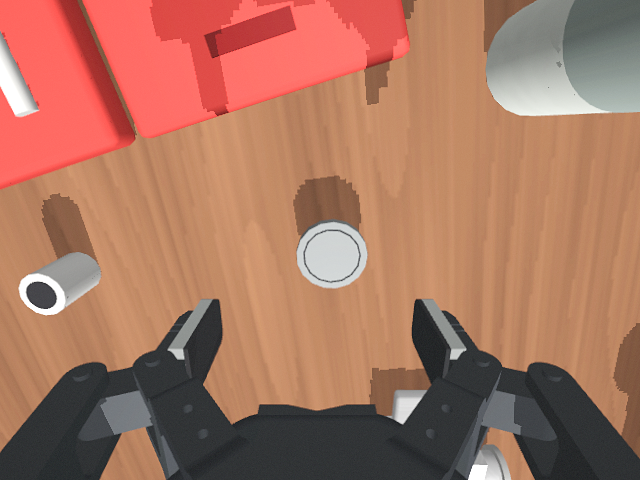

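```bash
cat >> h.py <<'E'
def totool(w,s): 
    t=R.from_euler("xyz",s["tool_rot"]).inv().apply(np.asarray(w)-s["eef_pos"]);print("tool",np.round(t,1));return t
E
python3 - <<'E'
from h import *
d,s=load("w8");c=capfind(d,s,(572,329));totool(c['w'],s)
E
```

```text
tool [ 2.6  9.9 55.7]
```

```bash
python3 -m jog '2 9.4 30 0 0 0 0.8;2 9.4 60 0 0 0 0.6;2 9.4 71 0 0 0 0.6;2 9.4 71 0 0 0 -1;2 9.4 71 0 0 0 -1;2 9.4 71 0 0 0 -1;2 9.4 71 0 0 0 -1;2 9.4 71 0 0 0 -1'; python3 -m jog '0 0 -30 0 0 0 -1;0 0 -80 0 0 0 -1;0 0 -110 0 0 0 -1;0 0 -110 0 0 0 -1'
python3 - <<'E'
from h import *
d,s=snap("wrist","w9");held(d,s);delta([620.5,85,130],1.427)
E
```

```text
clock: 9.78
eef_pos: [578.3, 329.4, 11.0]
tool_rot: [3.14, -0.001, 1.428]
force: [-0.2, -0.8, 7.1]
width: 43.4
clock: 10.28
eef_pos: [578.8, 330.3, 122.6]
tool_rot: [3.138, -0.004, 1.428]
force: [-0.5, -0.2, -0.8]
width: 43.1
held: top z -12.8 circ [1.8 0.5] 23.4 lsq [2.8 0. ] 21.7 plane slope [0.002 0.   ]
dp [-235.71   76.96   -9.5 ] w [ 0.09 -0.06  0.08] pos [577.8 329.3 120.6] rot [ 3.140e+00 -1.000e-03  1.428e+00] w 42.9 F [ 0.3 -0.3 -0.5] t 10.32
```

View pics/w9.png

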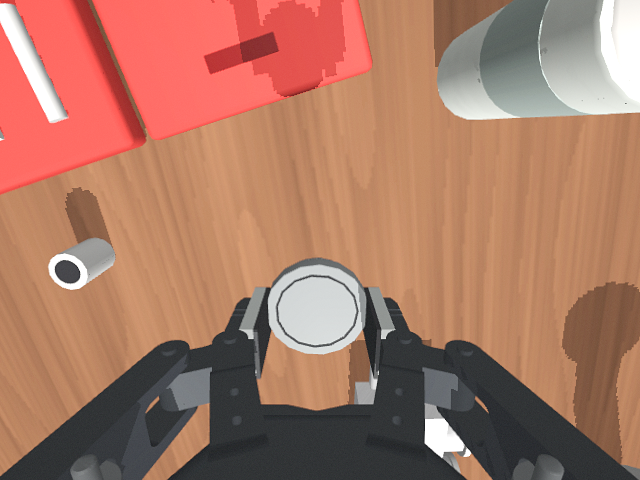

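```bash
cat >> h.py <<'E'
def held2(d,top):
    g=cv2.cvtColor(d["image"],cv2.COLOR_RGB2GRAY);m=np.zeros((482,642),np.uint8)
    cv2.floodFill(g,m,(317,318),255,6,6,4|cv2.FLOODFILL_MASK_ONLY|(1<<8))
    m=cv2.morphologyEx(m[1:-1,1:-1],cv2.MORPH_CLOSE,np.ones((5,5),np.uint8))
    m=cv2.morphologyEx(m,cv2.MORPH_OPEN,np.ones((7,7),np.uint8))
    cnt=max(cv2.findContours(m,0,cv2.CHAIN_APPROX_NONE)[0],key=len)
    e=cv2.fitEllipse(cv2.convexHull(cnt));w=atz(d,[e[0]],top,{"eef_pos":np.zeros(3),"tool_rot":np.zeros(3)})[0]
    print("held2 px",np.round(e[0],1),np.round(e[1],1),"tool",np.round(w,1));return w
E
python3 - <<'E'
from h import *
for t in("w4","w5","w9"):
    d,s=load(t);c,top=held(d,s);held2(d,top)
E
```

```text
held: top z -14.8 circ [-1.2  0.6] 17.7 lsq [-1.   0.5] 16.9 plane slope [0.    0.002]
held2 px [316.4 318.2] [66.3 77.5] tool [ -0.5   0.5 -14.8]
held: top z -14.7 circ [-1.   0.6] 17.7 lsq [-0.9  0.6] 17.0 plane slope [-0.002  0.002]
held2 px [316.3 318.1] [66.4 77.4] tool [ -0.5   0.5 -14.7]
held: top z -12.8 circ [1.8 0.5] 23.4 lsq [2.8 0. ] 21.7 plane slope [0.002 0.   ]
held2 px [316.4 310.6] [66.7 76.9] tool [  2.2   0.5 -12.8]
```

```bash
python3 -m jog '-60 19 -9 0 0 0 -1;-120 38 -9 0 0 0 -1;-180 57 -9 0 0 0 -1;-236 77 -9 0 0 0 -1;-236 77 -9 0 0 0 -1;-236 77 -9 0 0 0 -1;-236 77 -9 0 0 0 -1'
python3 - <<'E'
from h import *
d,s=snap("wrist","w10")
c,t=held(d,s);held2(d,t);port(d,s,(626.2,123.8))
E
```

```text
clock: 11.2
eef_pos: [619.3, 86.9, 128.2]
tool_rot: [-3.14, -0.001, 1.432]
force: [-0.4, 0.2, -0.2]
width: 43.2
held: top z -12.9 circ [1.5 0.7] 17.7 lsq [1.7 0.4] 16.8 plane slope [-0.002 -0.   ]
held2 px [316.4 310.6] [66.7 76.9] tool [  2.2   0.5 -12.9]
port px [318.6 190.7] [56.4 57.1] world [626.4 124.1  44.8] tool [37.8  1.9 83.5]
```

View pics/w10.png

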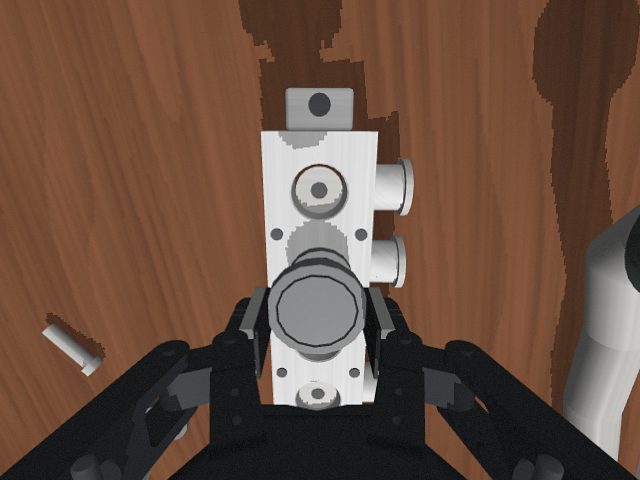

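```bash
python3 -m jog '18 1.4 20 0 0 0 -1;35.6 1.4 50 0 0 0 -1;35.6 1.4 64 0 0 0 -1;35.6 1.4 64 0 0 0 -1;35.6 1.4 70 0 0 0 -1;35.6 1.4 74 0 0 0 -1;35.6 1.4 77 0 0 0 -1;35.6 1.4 77 0 0 0 -1'
```

```text
clock: 12.25
eef_pos: [627.0, 119.3, 52.6]
tool_rot: [3.141, 0.0, 1.428]
force: [-0.7, -0.2, 4.0]
width: 43.4
```

Run:
```python
from h import *
d,s=snap("wrist","w11")
c,t=held(d,s);held2(d,t);print(s["force"],s["eef_pos"])
cv2.imwrite("pics/w11c.png",cv2.resize(d["image"][120:400,200:440,::-1],None,fx=2.1,fy=2.1,interpolation=2))
```

```text
held: top z -12.9 circ [1.9 0.2] 23.3 lsq [3.1 0.5] 21.6 plane slope [0.022 0.   ]
held2 px [316.5 310.5] [68.  76.6] tool [  2.3   0.5 -12.9]
[-0.71101875 -0.2486388   4.04962501] [626.95749032 119.33776386  52.6089858 ]
```

View pics/w11c.png

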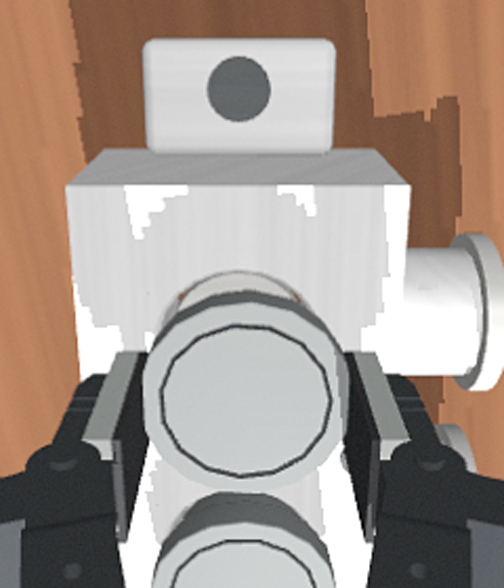

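The cap is about 2.4 mm short along tool x and touching the near rim. I'll lift, shift and retry.

```bash
python3 -m jog '0 0 -10 0 0 0 -1;2.4 0 -10 0 0 0 -1;2.4 0 -10 0 0 0 -1;2.4 0 -10 0 0 0 -1'
python3 - <<'E'
from h import *
d,s=snap("wrist","w12")
c,t=held(d,s);held2(d,t);delta([625.5,121.7,60])
E
```

```text
clock: 12.8
eef_pos: [626.7, 121.8, 61.5]
tool_rot: [-3.141, 0.0, 1.428]
force: [0.6, 0.6, -0.5]
width: 42.8
held: top z -12.8 circ [1.9 0.1] 23.3 lsq [2.  0.5] 22.4 plane slope [0.003 0.001]
held2 px [316.3 310.7] [66.5 76.8] tool [  2.1   0.5 -12.8]
dp [-0.26 -1.24  1.48] w [-0.02  0.01 -0.  ] pos [626.8 121.8  61.5] rot [-3.141  0.     1.428] w 43.1 F [ 0.4  0.4 -0.3] t 12.85
```

```bash
python3 -m jog '0 -0.4 5 0 0 0 -1;0 -0.4 8 0 0 0 -1;0 -0.4 10 0 0 0 -1;0 -0.4 12 0 0 0 -1;0 -0.4 12 0 0 0 -1'
python3 - <<'E'
from h import *
d,s=snap("wrist","w13")
c,t=held(d,s);held2(d,t);delta([625.5,121.7,47])
E
```

```text
clock: 13.48
eef_pos: [626.4, 121.9, 49.6]
tool_rot: [-3.141, 0.0, 1.428]
force: [0.5, -0.2, -0.5]
width: 43.1
held: top z -12.8 circ [1.9 0.3] 23.2 lsq [2.8 0.4] 21.9 plane slope [ 0.002 -0.   ]
held2 px [316.4 310.6] [66.7 76.6] tool [  2.2   0.5 -12.8]
dp [-0.39 -0.96  2.68] w [-0.  0. -0.] pos [626.5 121.9  49.7] rot [-3.142  0.     1.428] w 43.6 F [-0.   0.  -1.5] t 13.53
```

```bash
python3 -m jog '0 0 1 0 0 0 -1;0 0 1 0 0 0 0.3;0 0 1 0 0 0 0.5;0 0 1 0 0 0 0.5;0 0 -10 0 0 0 0.5;0 0 -50 0 0 0 0.6;0 0 -90 0 0 0 1;0 0 -90 0 0 0 1'
python3 - <<'E'
from h import *
d,s=snap("wrist","w14");print(capfind(d,s,(626,124),61));delta([446,-83,62],1.427)
E
```

```text
clock: 14.52
eef_pos: [629.0, 123.1, 144.1]
tool_rot: [3.135, -0.003, 1.428]
force: [-0.7, 1.6, 0.5]
width: 85.2
{'ell': array([312.3, 241.2]), 'ax': array([60., 62.]), 'w': array([627.3, 125.1,  61. ]), 'med': array([627.3, 125.1,  61. ]), 'rng': array([44.9, 45.1]), 'zc': np.float64(61.0)}
dp [-229.13 -150.91   79.15] w [ 0.21 -0.07  0.07] pos [627.6 122.3 142. ] rot [ 3.138e+00 -1.000e-03  1.428e+00] w 85.4 F [-0.3 -0.4 -0.4] t 14.57
```

View pics/w14.png

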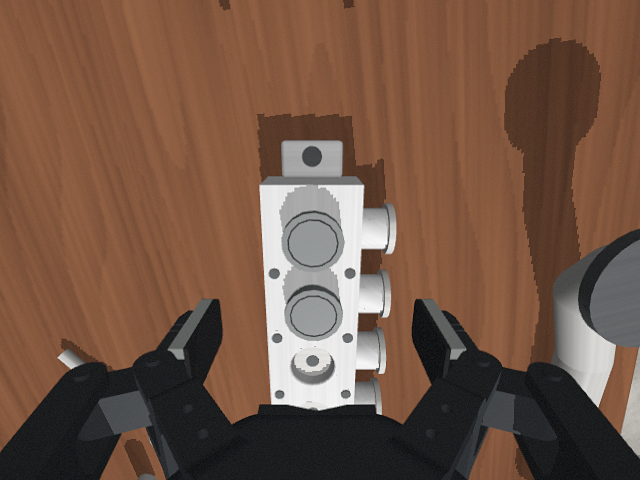

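Caps stand in ports 1 and 2, tops at z=61. Next is the cap near (446,-83).

```bash
python3 -m jog '-58 -38 0 0 0 0 1;-116 -76 20 0 0 0 1;-174 -114 50 0 0 0 1;-229 -151 70 0 0 0 1;-229 -151 79 0 0 0 1;-229 -151 79 0 0 0 1;-229 -151 79 0 0 0 1;-229 -151 79 0 0 0 1'
python3 - <<'E'
from h import *
d,s=snap("wrist","w15");c=capfind(d,s,(446,-83));print(c);totool(c['w'],s)
E
```

```text
clock: 15.58
eef_pos: [445.9, -82.1, 61.1]
tool_rot: [3.14, -0.001, 1.43]
force: [0.9, -0.2, 0.5]
width: 85.4
{'ell': array([313.5, 270.3]), 'ax': array([71.8, 75.9]), 'w': array([444.6, -82.6,  24. ]), 'med': array([444.6, -82.7,  23.9]), 'rng': array([45.7, 46.1]), 'zc': np.float64(23.9)}
tool [-0.7 -1.3 37.1]
```

View pics/w15.png

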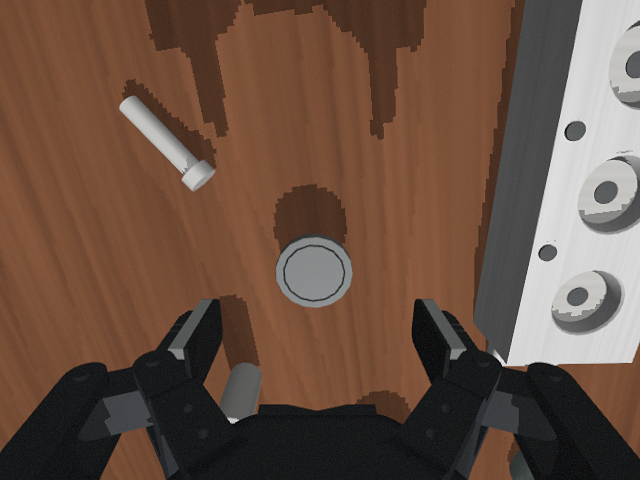

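```bash
python3 -m jog '-0.5 -1.8 25 0 0 0 0.8;-0.5 -1.8 45 0 0 0 0.6;-0.5 -1.8 52 0 0 0 0.6;-0.5 -1.8 52 0 0 0 -1;-0.5 -1.8 52 0 0 0 -1;-0.5 -1.8 52 0 0 0 -1;-0.5 -1.8 52 0 0 0 -1;-0.5 -1.8 52 0 0 0 -1'; python3 -m jog '0 0 -30 0 0 0 -1;0 0 -80 0 0 0 -1;0 0 -120 0 0 0 -1;0 0 -120 0 0 0 -1;0 0 -120 0 0 0 -1'
python3 - <<'E'
from h import *
d,s=snap("wrist","w16");c,t=held(d,s);held2(d,t);delta([603.4,-34.6,130],1.427)
E
```

```text
clock: 16.62
eef_pos: [443.2, -83.2, 9.5]
tool_rot: [3.14, -0.001, 1.429]
force: [-1.7, 1.1, 5.6]
width: 43.4
clock: 17.25
eef_pos: [442.3, -84.1, 128.5]
tool_rot: [-3.141, 0.001, 1.427]
force: [-0.3, 0.5, -1.3]
width: 43.6
held: top z -14.4 circ [-1.5  0.7] 17.7 lsq [-1.3  0.6] 16.9 plane slope [-0.     0.002]
held2 px [316.5 318.1] [66.4 76.8] tool [ -0.7   0.5 -14.4]
dp [ 71.82 152.76  -2.18] w [-0.08  0.02  0.05] pos [442.  -83.9 128.1] rot [-3.14   0.     1.428] w 43.3 F [ 0.3 -0.6 -0.2] t 17.3
```

```bash
python3 -m jog '24 51 -2 0 0 0 -1;48 102 -2 0 0 0 -1;72 153 -2 0 0 0 -1;72 153 -2 0 0 0 -1;72 153 -2 0 0 0 -1;72 153 -2 0 0 0 -1;72 153 -2 0 0 0 -1'
python3 - <<'E'
from h import *
d,s=snap("wrist","w17")
c,t=held(d,s);held2(d,t);port(d,s,(609.1,5))
E
```

```text
clock: 18.18
eef_pos: [603.5, -34.7, 130.7]
tool_rot: [-3.141, 0.001, 1.428]
force: [-0.1, -0.6, -0.2]
width: 43.4
held: top z -14.3 circ [-1.5  0.6] 17.8 lsq [-1.1  0.6] 16.9 plane slope [0.    0.002]
held2 px [316.5 318.1] [66.2 77. ] tool [ -0.7   0.5 -14.3]
port px [315.5 186.3] [56.8 57.1] world [609.    5.3  44.8] tool [40.5 -0.2 85.8]
```

View pics/w17.png

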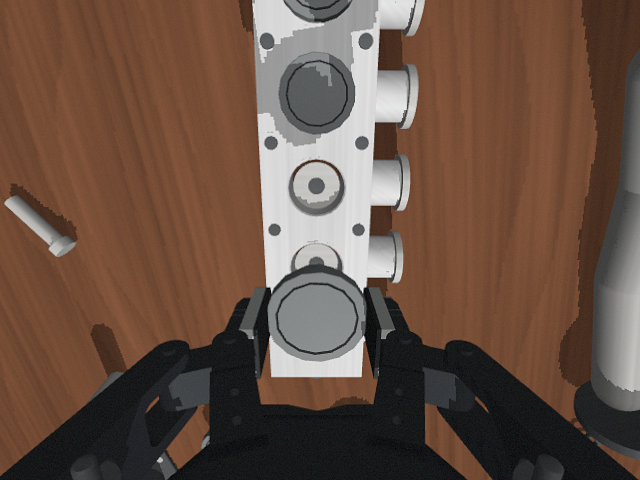

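```bash
python3 -m jog '20 -0.6 20 0 0 0 -1;41 -0.6 50 0 0 0 -1;41 -0.6 66 0 0 0 -1;41 -0.6 66 0 0 0 -1;41 -0.6 66 0 0 0 -1;41 -0.6 74 0 0 0 -1;41 -0.6 81 0 0 0 -1;41 -0.6 81 0 0 0 -1'
python3 - <<'E'
from h import *
d,s=snap("wrist","w18");c,t=held(d,s);held2(d,t);delta([609,6,47])
E
```

```text
clock: 19.23
eef_pos: [609.1, 6.4, 49.1]
tool_rot: [-3.141, 0.0, 1.428]
force: [-0.3, 0.2, -0.4]
width: 42.8
held: top z -14.3 circ [-1.1  0.4] 23.2 lsq [-1.   0.5] 19.5 plane slope [0.002 0.002]
held2 px [316.5 318. ] [66.2 76.9] tool [ -0.7   0.5 -14.3]
dp [-0.61 -0.22  2.42] w [-0.04  0.01 -0.  ] pos [609.3   6.6  49.4] rot [-3.141  0.     1.428] w 43.0 F [-0.5  0.1 -1. ] t 19.27
```

In the port with no force. Release, then rise.

```bash
python3 -m jog '0 0 2 0 0 0 -1;0 0 2 0 0 0 0.3;0 0 2 0 0 0 0.5;0 0 2 0 0 0 0.5;0 0 -10 0 0 0 0.5;0 0 -50 0 0 0 0.6;0 0 -90 0 0 0 1;0 0 -90 0 0 0 1'
python3 - <<'E'
from h import *
d,s=snap("wrist","w19");print(capfind(d,s,(609,5),61));delta([477,-248,62],1.427)
E
```

```text
clock: 20.27
eef_pos: [612.1, 7.4, 143.9]
tool_rot: [3.134, -0.002, 1.428]
force: [0.2, 0.3, -0.5]
width: 85.4
{'ell': array([312.1, 244.1]), 'ax': array([60.1, 62. ]), 'w': array([609.9,   7.1,  61. ]), 'med': array([609.9,   7. ,  60.9]), 'rng': array([45.3, 45.6]), 'zc': np.float64(60.9)}
dp [-271.27  -96.44   79.42] w [ 0.22 -0.03  0.06] pos [610.7   6.8 141.9] rot [ 3.138e+00 -1.000e-03  1.428e+00] w 85.4 F [-0.3 -0.3 -1.4] t 20.32
```

View pics/w19.png

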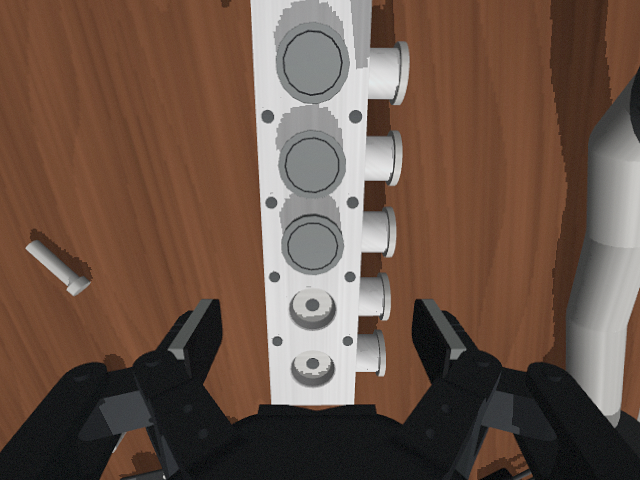

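Three caps are in. Next is the one near (477,-248).

```bash
python3 -m jog '-58 -20 0 0 0 0 1;-116 -40 10 0 0 0 1;-174 -62 30 0 0 0 1;-232 -82 60 0 0 0 1;-271 -96 79 0 0 0 1;-271 -96 79 0 0 0 1;-271 -96 79 0 0 0 1;-271 -96 79 0 0 0 1'
python3 - <<'E'
from h import *
d,s=snap("wrist","w20");c=capfind(d,s,(477,-248));print(c);totool(c['w'],s)
E
```

```text
clock: 21.32
eef_pos: [477.2, -246.4, 61.2]
tool_rot: [3.14, -0.001, 1.431]
force: [0.3, 0.1, -0.3]
width: 85.3
{'ell': array([316. , 270.2]), 'ax': array([71.9, 75.6]), 'w': array([ 477.4, -247.1,   24. ]), 'med': array([ 477.3, -247.2,   23.9]), 'rng': array([45.4, 45.7]), 'zc': np.float64(23.9)}
tool [-0.7  0.2 37.2]
```

View pics/w20.png

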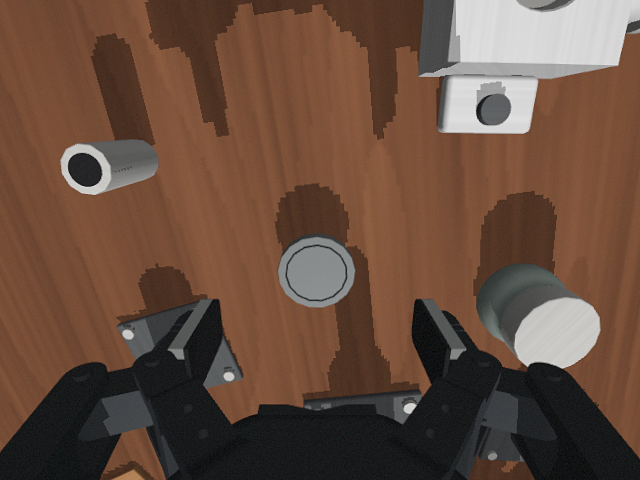

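```bash
python3 -m jog '-0.5 -0.3 25 0 0 0 0.8;-0.5 -0.3 45 0 0 0 0.6;-0.5 -0.3 52 0 0 0 0.6;-0.5 -0.3 52 0 0 0 -1;-0.5 -0.3 52 0 0 0 -1;-0.5 -0.3 52 0 0 0 -1;-0.5 -0.3 52 0 0 0 -1;-0.5 -0.3 52 0 0 0 -1'; python3 -m jog '0 0 -30 0 0 0 -1;0 0 -80 0 0 0 -1;0 0 -120 0 0 0 -1;0 0 -120 0 0 0 -1;0 0 -120 0 0 0 -1'
python3 - <<'E'
from h import *
d,s=snap("wrist","w21");c,t=held(d,s);held2(d,t);delta([594.8,-94,130],1.427)
E
```

```text
clock: 22.38
eef_pos: [476.5, -248.2, 9.7]
tool_rot: [3.14, -0.0, 1.429]
force: [-0.2, 2.1, 6.6]
width: 43.4
clock: 23.0
eef_pos: [475.0, -248.8, 128.3]
tool_rot: [-3.141, 0.0, 1.428]
force: [-0.9, 0.2, -0.3]
width: 43.2
held: top z -14.2 circ [-1.5  0.6] 17.9 lsq [-1.2  0.6] 17.0 plane slope [-0.001  0.002]
held2 px [316.4 317.4] [66.6 77. ] tool [ -0.5   0.5 -14.2]
dp [170.09  96.83  -2.36] w [-0.11 -0.    0.05] pos [ 474.7 -248.6  127.8] rot [-3.14  -0.     1.428] w 43.4 F [-0.4 -0.5 -1. ] t 23.05
```

```bash
python3 -m jog '50 29 -2 0 0 0 -1;100 58 -2 0 0 0 -1;150 86 -2 0 0 0 -1;170 97 -2 0 0 0 -1;170 97 -2 0 0 0 -1;170 97 -2 0 0 0 -1;170 97 -2 0 0 0 -1;170 97 -2 0 0 0 -1'
python3 - <<'E'
from h import *
d,s=snap("wrist","w22")
c,t=held(d,s);held2(d,t);port(d,s,(600.5,-54.4))
E
```

```text
clock: 24.05
eef_pos: [595.3, -95.3, 130.7]
tool_rot: [-3.141, 0.001, 1.426]
force: [-0.4, -0.1, -0.7]
width: 43.4
held: top z -14.2 circ [-1.2  0.5] 17.7 lsq [-1.2  0.6] 17.0 plane slope [-0.002  0.001]
held2 px [316.5 317.5] [66.4 76.8] tool [ -0.5   0.5 -14.2]
port px [314.8 184.7] [56.3 57.3] world [600.6 -54.1  44.9] tool [41.6 -0.7 85.7]
```

View pics/w22.png

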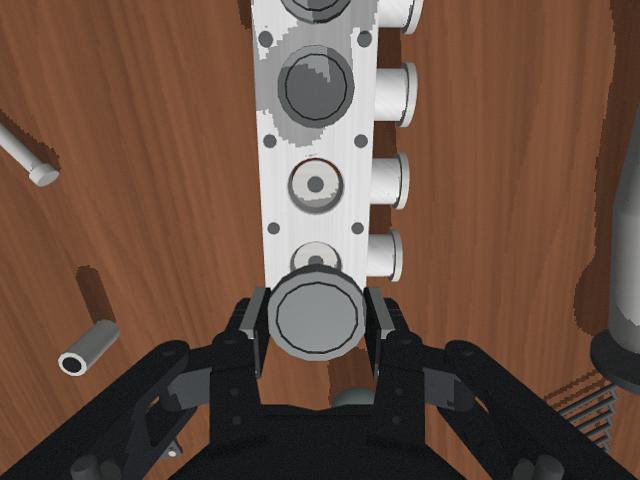

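```bash
python3 -m jog '20 -1.1 20 0 0 0 -1;42 -1.1 50 0 0 0 -1;42 -1.1 66 0 0 0 -1;42 -1.1 66 0 0 0 -1;42 -1.1 66 0 0 0 -1;42 -1.1 74 0 0 0 -1;42 -1.1 81 0 0 0 -1;42 -1.1 81 0 0 0 -1'
python3 - <<'E'
from h import *
d,s=snap("wrist","w23");c,t=held(d,s);held2(d,t);delta([600,-54,47])
E
```

```text
clock: 25.1
eef_pos: [600.2, -52.4, 49.1]
tool_rot: [-3.14, 0.0, 1.428]
force: [-0.2, 0.0, -0.7]
width: 43.5
held: top z -14.2 circ [-1.6  0.4] 18.0 lsq [-1.1  0.6] 17.0 plane slope [-0.001  0.002]
held2 px [316.6 317.7] [66.1 76.7] tool [ -0.6   0.6 -14.2]
dp [-1.78 -0.23  2.41] w [-0.03  0.   -0.  ] pos [600.5 -52.3  49.4] rot [-3.141  0.     1.428] w 43.6 F [-0.5  0.1 -0.2] t 25.15
```

```bash
python3 -m jog '0 0 2 0 0 0 -1;0 0 2 0 0 0 0.3;0 0 2 0 0 0 0.5;0 0 2 0 0 0 0.5;0 0 -10 0 0 0 0.5;0 0 -60 0 0 0 0.6;0 0 -110 0 0 0 1;0 0 -150 0 0 0 1'
python3 - <<'E'
from h import *
d,s=snap("wrist","w24");print(capfind(d,s,(600,-54),61));delta([520,-300,230],1.427)
E
```

```text
clock: 26.15
eef_pos: [601.2, -51.9, 202.8]
tool_rot: [3.139, -0.0, 1.429]
force: [0.5, -0.6, -0.2]
width: 85.3
{'ell': array([315.4, 221.3]), 'ax': array([48.9, 50.3]), 'w': array([600.9, -52.2,  61. ]), 'med': array([600.9, -52.1,  60.9]), 'rng': array([44.9, 45.5]), 'zc': np.float64(60.9)}
dp [-258.1   -47.73  -23.05] w [ 0.59 -0.08  0.09] pos [604.1 -51.3 207.8] rot [ 3.131e+00 -1.000e-03  1.429e+00] w 85.2 F [1.6 0.2 3. ] t 26.2
```

View pics/w24.png

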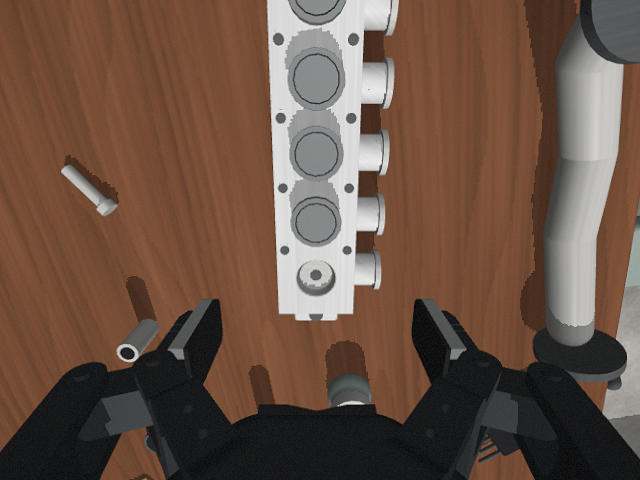

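Run:
```python
from h import *
d,_=load("top0");P=cloud(d)
for u,v in[(543,230),(550,233),(560,238),(580,247),(597,225),(480,240),(503,257)]:print(u,v,np.round(P[v,u],0))
q=P.reshape(-1,3);q=q[(q[:,2]>60)&(np.hypot(q[:,0]-490,q[:,1]+403)<170)&(np.hypot(q[:,0]-490,q[:,1]+403)>30)]
i=np.argsort(np.hypot(q[:,0]-490,q[:,1]+403))[:5];print(np.round(q[i]))
delta([490,-430,240],1.427)
```

```text
543 230 [ 532. -465.   76.]
550 233 [ 526. -479.   75.]
560 238 [ 517. -498.   73.]
580 247 [ 499. -533.   78.]
597 225 [ 539. -565.   90.]
480 240 [ 527. -364.    1.]
503 257 [ 482. -390.   59.]
[[ 527. -463.   74.]
 [ 532. -460.   69.]
 [ 530. -461.   75.]
 [ 531. -461.   70.]
 [ 530. -462.   68.]]
dp [-391.03  -58.89  -33.35] w [ 0.59 -0.08  0.09] pos [604.1 -51.3 207.8] rot [ 3.131e+00 -1.000e-03  1.429e+00] w 85.2 F [1.6 0.2 3. ] t 26.2
```

```bash
python3 -m jog '-60 -9 -33 0 0 0 1;-120 -18 -33 0 0 0 1;-180 -27 -33 0 0 0 1;-240 -36 -33 0 0 0 1;-300 -45 -33 0 0 0 1;-360 -54 -33 0 0 0 1;-391 -59 -33 0 0 0 1;-391 -59 -33 0 0 0 1'; python3 -m jog '0 0 0 0 0 0 1;0 0 0 0 0 0 1'
python3 - <<'E'
from h import *
d,s=snap("wrist","w25");delta([490,-430,240],1.427)
snap("top","t25")
P=cloud(d,s)
m=((P[...,2]>131)&(P[...,2]<145)&(np.hypot(P[...,0]-492,P[...,1]+402)<40)).astype(np.uint8)
n,l,st,c=cv2.connectedComponentsWithStats(m);print(st,c)
i=1+np.argmax(st[1:,4]);q=P[l==i];print(np.round(np.median(q,0),1),np.round(np.ptp(q,axis=0),1))
E
```

```text
clock: 27.2
eef_pos: [484.7, -434.3, 232.6]
tool_rot: [-3.141, 0.001, 1.422]
force: [1.3, 1.0, 0.1]
width: 85.4
clock: 27.45
eef_pos: [487.9, -428.9, 233.3]
tool_rot: [3.141, -0.001, 1.431]
force: [-0.3, 0.5, 0.4]
width: 85.4
dp [-0.51  2.34 -6.82] w [ 0.03 -0.02  0.23] pos [ 487.8 -429.2  233.2] rot [ 3.141 -0.     1.431] w 85.4 F [-0.2  0.4 -0.1] t 27.5
[[     0      0    640    480 306281]
 [   304    193     34     34    919]] [[319.49657014 239.58994845]
 [320.64309032 209.52230686]]
[ 494.5 -407.8  137.6] [25.4 25.1  8.6]
```

View pics/w25.png

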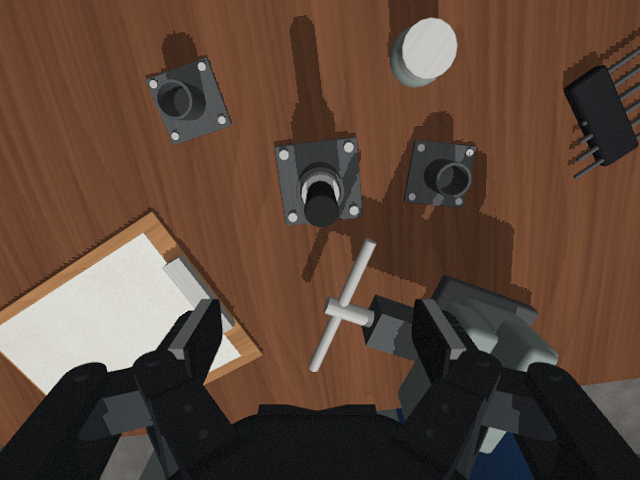

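View pics/t25.png

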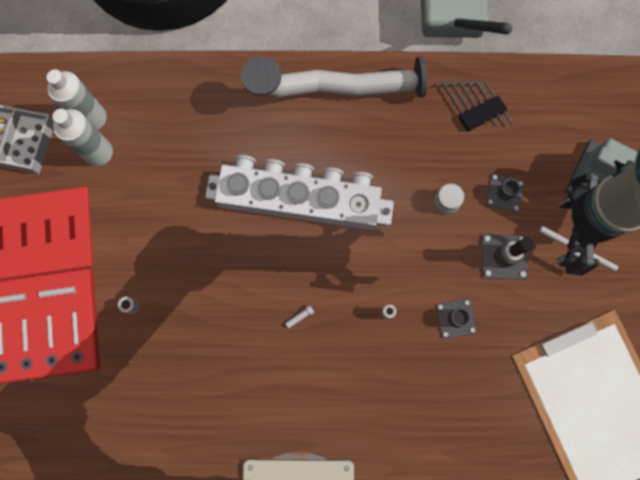

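No other cap is visible anywhere. The handle top is at (320,209). The largest sleeve is centred at about (320,182), taken from its four plate screws.

Run:
```python
from h import *
d,s=load("w25");P=cloud(d,s)
m=((P[...,2]>134.5)&(P[...,2]<141)&(np.hypot(P[...,0]-492,P[...,1]+402)<40)).astype(np.uint8)
cnt=max(cv2.findContours(m,0,cv2.CHAIN_APPROX_NONE)[0],key=len);e=cv2.fitEllipse(cnt);print(e)
w=atz(d,[e[0]],137.6,s)[0];print("handle",w);totool(w,s)
b=atz(d,[(284,155),(349,147),(355,210),(293,217)],8,s);print(np.round(b,1),b.mean(0))
cv2.imwrite("pics/w25c.png",cv2.resize(d["image"][120:240,260:380,::-1],None,fx=5,fy=5,interpolation=2))
```

```text
((320.669189453125, 209.89273071289062), (32.56835174560547, 33.3098258972168), 97.84909057617188)
handle [ 494.42156375 -408.17381074  137.6       ]
tool [21.3  3.5 95.7]
[[ 460.7 -374.1    8. ]
 [ 531.1 -375.6    8. ]
 [ 530.2 -445.5    8. ]
 [ 459.2 -443.8    8. ]] [ 495.29974174 -409.74083083    8.        ]
```

View pics/w25c.png

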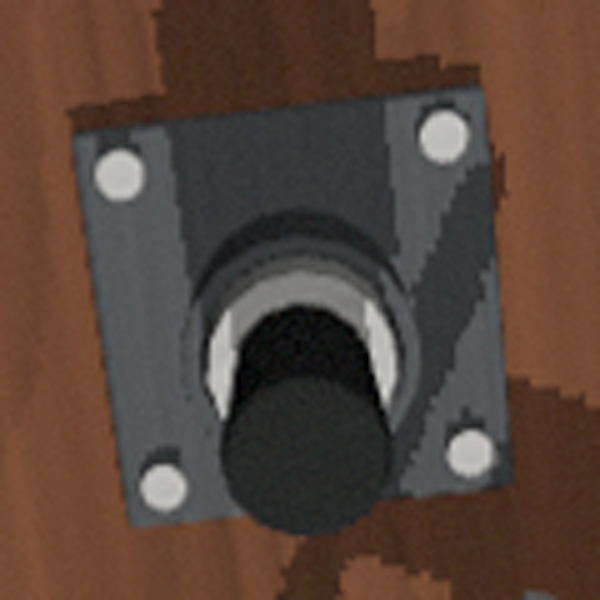

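```bash
python3 -m jog '21 3 0 0 0 0 1;21 3 40 0 0 0 1;21 3 80 0 0 0 1;21 3 80 0 0 0 1;21 3 80 0 0 0 1'
python3 - <<'E'
from h import *
d,s=snap("wrist","w26");P=cloud(d,s)
m=((P[...,2]>134.5)&(P[...,2]<141)&(np.hypot(P[...,0]-494,P[...,1]+408)<40)).astype(np.uint8)
cnt=max(cv2.findContours(m,0,cv2.CHAIN_APPROX_NONE)[0],key=len);e=cv2.fitEllipse(cnt);print(e)
w=atz(d,[e[0]],137.6,s)[0];print("handle",w,s["eef_pos"]);totool(w,s)
E
```

```text
clock: 28.18
eef_pos: [494.3, -409.7, 154.3]
tool_rot: [3.139, 0.0, 1.429]
force: [0.1, 0.3, 0.4]
width: 85.6
((315.6024475097656, 281.3797302246094), (43.21451950073242, 46.78350830078125), 91.58981323242188)
handle [ 494.62134538 -407.66607049  137.6       ] [ 494.260773   -409.68313758  154.30155084]
tool [ 2.   0.  16.7]
```

View pics/w26.png

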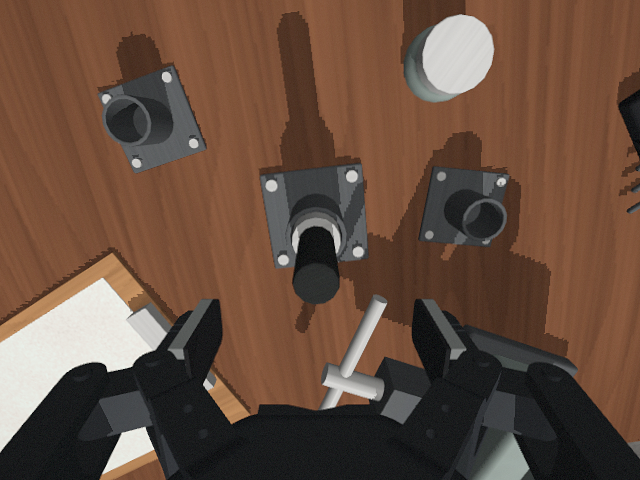

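```bash
python3 -m jog '2 -0.4 25 0 0 0 1;2 -0.4 55 0 0 0 0.6;2 -0.4 72 0 0 0 0.2;2 -0.4 72 0 0 0 -1;2 -0.4 72 0 0 0 -1;2 -0.4 72 0 0 0 -1;2 -0.4 72 0 0 0 -1;2 -0.4 72 0 0 0 -1'
python3 - <<'E'
from h import *
d,s=snap("wrist","w27");print(s["force"],s["torque"],s["width"],s["eef_pos"])
E
```

```text
clock: 29.22
eef_pos: [493.4, -408.7, 81.7]
tool_rot: [3.14, 0.001, 1.428]
force: [-0.2, 0.4, 5.2]
width: 24.6
[-0.23133029  0.43148691  5.23617109] [ 0.06586292  0.01500134 -0.0287976 ] 24.615005841650284 [ 493.36400508 -408.72825805   81.71483117]
```

View pics/w27.png

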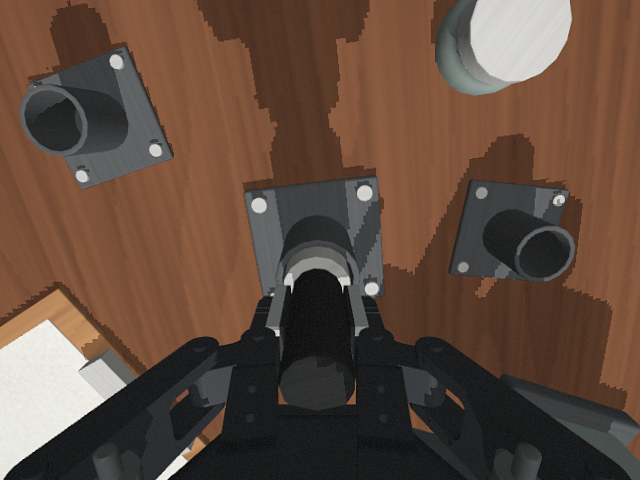

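The handle is gripped (24.6 mm). I'll draw it straight up.

```bash
python3 -m jog '0 0 -10 0 0 0 -1;0 0 -25 0 0 0 -1;0 0 -45 0 0 0 -1;0 0 -65 0 0 0 -1;0 0 -90 0 0 0 -1;0 0 -115 0 0 0 -1;0 0 -115 0 0 0 -1;0 0 -115 0 0 0 -1'
python3 - <<'E'
from h import *
d,s=snap("wrist","w28");print(s["force"],s["torque"],s["width"],s["eef_pos"])
b,_=snap("side","s28")
cv2.imwrite("pics/s28c.png",cv2.resize(b["image"][60:260,300:500,::-1],None,fx=3,fy=3,interpolation=2))
E
```

```text
clock: 30.28
eef_pos: [491.7, -408.3, 195.3]
tool_rot: [-3.14, -0.0, 1.428]
force: [0.1, -0.5, -4.1]
width: 24.4
[ 0.06422877 -0.45538518 -4.05836329] [0.01378496 0.03057194 0.00509787] 24.4421141042203 [ 491.69350352 -408.31509569  195.26968064]
```

View pics/w28.png

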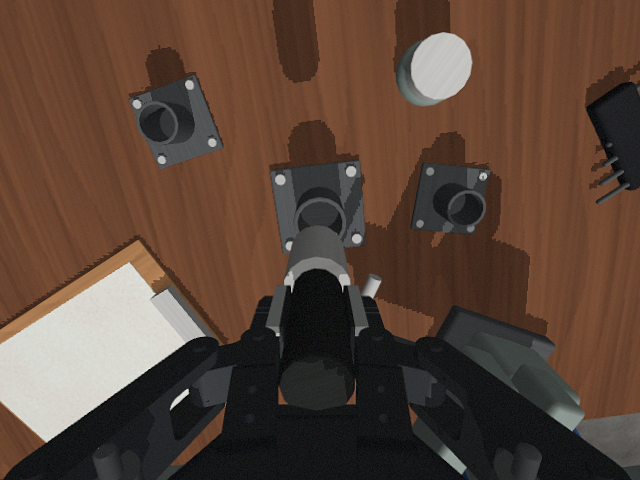

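View pics/s28c.png

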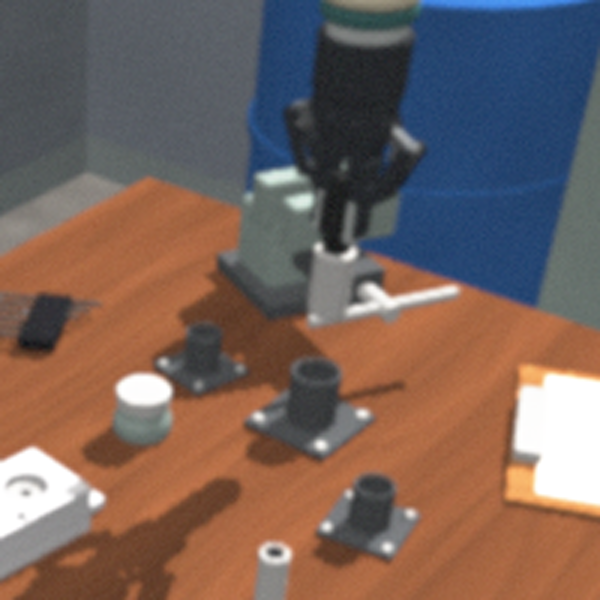

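Run:
```python
from h import *
delta([600.5,-53.5,160],1.427)
```

```text
dp [366.47  57.5   34.71] w [-0.14 -0.05  0.08] pos [ 491.6 -408.1  194.5] rot [-3.139e+00 -1.000e-03  1.428e+00] w 24.8 F [-0.1  1.  -2.8] t 30.38
```

```bash
python3 -m jog '50 8 0 0 0 0 -1;100 16 0 0 0 0 -1;150 24 0 0 0 0 -1;205 32 0 0 0 0 -1;260 40 0 0 0 0 -1;315 49 10 0 0 0 -1;350 55 20 0 0 0 -1;366 57 30 0 0 0 -1'; python3 -m jog '0 0 0 0 0 0 -1;0 0 0 0 0 0 -1'
python3 - <<'E'
from h import *
d,s=snap("wrist","w29");delta([600.5,-53.5,137],1.427);print(s["torque"])
E
```

```text
clock: 31.38
eef_pos: [601.0, -51.3, 164.8]
tool_rot: [-3.141, -0.001, 1.432]
force: [0.2, -0.8, -4.0]
width: 25.1
clock: 31.62
eef_pos: [600.6, -57.0, 165.4]
tool_rot: [-3.141, 0.002, 1.426]
force: [1.3, 0.2, -4.5]
width: 24.9
dp [ 3.53 -0.74 28.65] w [-0.01  0.1  -0.11] pos [600.7 -57.  165.7] rot [-3.141e+00  2.000e-03  1.425e+00] w 25.0 F [ 0.4  0.7 -3.9] t 31.68
[-0.04949336  0.00124603 -0.02197546]
```

View pics/w29.png

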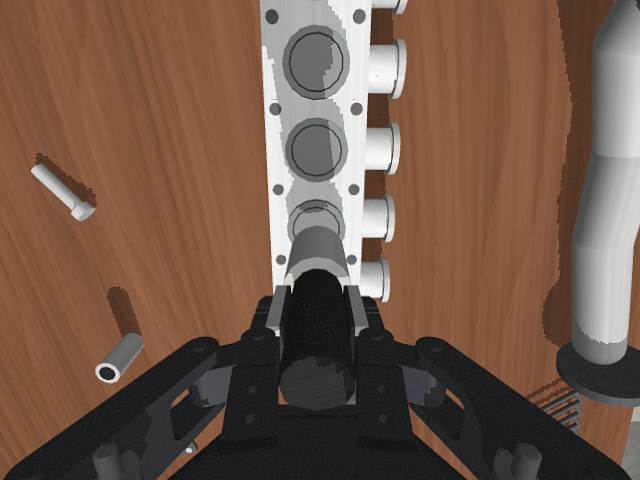

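```bash
python3 -m jog '3.4 -0.5 15 0 0 0 -1;3.4 -0.5 22 0 0 0 -1;3.4 -0.5 22 0 0 0 -1;3.4 -0.5 22 0 0 0 -1'
python3 - <<'E'
from h import *
d,s=snap("wrist","w30");delta([600.5,-53.5,137],1.427)
cv2.imwrite("pics/w30c.png",cv2.resize(d["image"][150:420,200:440,::-1],None,fx=2.2,fy=2.2,interpolation=2))
E
```

```text
clock: 32.17
eef_pos: [601.2, -50.8, 143.8]
tool_rot: [3.141, -0.0, 1.428]
force: [-0.3, -0.8, -3.4]
width: 24.5
dp [-2.83 -0.41  6.96] w [ 0.03 -0.01  0.08] pos [601.3 -50.8 144. ] rot [ 3.141 -0.     1.428] w 24.4 F [-0.2 -0.2 -3.3] t 32.23
```

View pics/w30c.png

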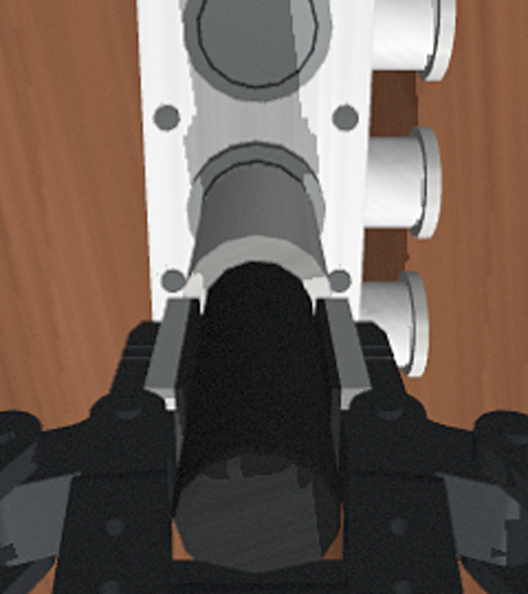

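Lined up laterally, but about 2 mm too far along tool x. I'll shift and press.

```bash
python3 -m jog '-2 0 4 0 0 0 -1;-2 0 8 0 0 0 -1;-2 0 10 0 0 0 -1;-2 0 12 0 0 0 -1;-2 0 14 0 0 0 -1;-2 0 16 0 0 0 -1;-2 0 17 0 0 0 -1;-2 0 17 0 0 0 -1'
```

```text
clock: 33.22
eef_pos: [600.6, -52.6, 126.7]
tool_rot: [-3.141, -0.0, 1.429]
force: [-1.3, 0.1, -0.9]
width: 24.5
```

```bash
python3 -m jog '0 0 1 0 0 0 -1;0 0 2 0 0 0 -1;0 0 2.5 0 0 0 -1;0 0 2.5 0 0 0 -1'; python3 -m jog '0 0 -12 0 0 0 -1;0 0 -27 0 0 0 -1;30 0 -37 0 0 0 -1;59 0 -37 0 0 0 -1;59 0 -37 0 0 0 -1;59 0 -37 0 0 0 -1;59 0 -37 0 0 0 -1'
python3 - <<'E'
from h import *
d,s=snap("wrist","w31");delta([609.1,6,144],1.427)
t,_=snap("side","s31");cv2.imwrite("pics/s31c.png",cv2.resize(t["image"][190:310,190:350,::-1],None,fx=4,fy=4,interpolation=2))
E
```

```text
clock: 33.72
eef_pos: [600.8, -52.6, 126.6]
tool_rot: [3.141, 0.001, 1.428]
force: [-5.4, -1.0, 16.2]
width: 24.9
clock: 34.6
eef_pos: [609.1, 4.1, 161.0]
tool_rot: [-3.141, 0.001, 1.427]
force: [-0.1, 0.1, -3.0]
width: 25.0
dp [ 1.7  -0.2  17.08] w [-0.01  0.04 -0.02] pos [609.1   4.3 161.1] rot [-3.141e+00  1.000e-03  1.427e+00] w 24.3 F [ 0.1  0.5 -3.6] t 34.65
```

View pics/s31c.png

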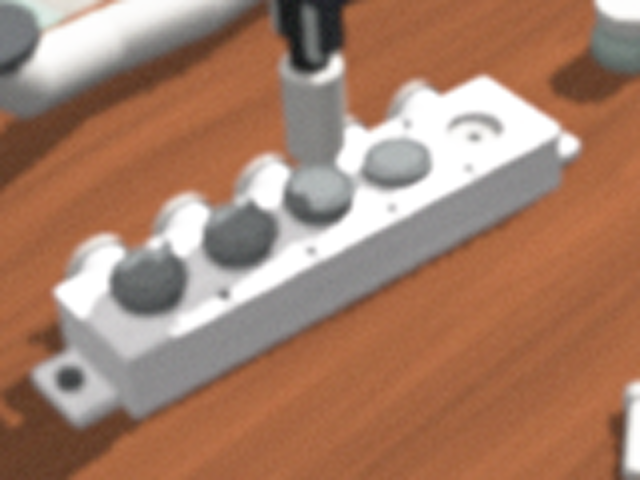

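Port 4's cap lies flat, with a hard stop at z=126.6. Next is port 3.

```bash
python3 -m jog '2 0.4 15 0 0 0 -1;2 0.4 24 0 0 0 -1;2 0.4 27 0 0 0 -1;2 0.4 30 0 0 0 -1;2 0.4 32 0 0 0 -1;2 0.4 34 0 0 0 -1;2 0.4 36 0 0 0 -1;2 0.4 36.5 0 0 0 -1'; python3 -m jog '0 0 0.5 0 0 0 -1;0 0 0.5 0 0 0 -1';  python3 -m jog '0 0 -12 0 0 0 -1;0 0 -27 0 0 0 -1;30 0 -37 0 0 0 -1;59 0 -37 0 0 0 -1;59 0 -37 0 0 0 -1;59 0 -37 0 0 0 -1;59 0 -37 0 0 0 -1'
python3 - <<'E'
from h import *
delta([618.5,65.7,144],1.427)
E
```

```text
clock: 35.7
eef_pos: [610.2, 7.7, 126.6]
tool_rot: [3.14, 0.001, 1.428]
force: [-4.7, -0.9, 13.2]
width: 24.8
clock: 35.95
eef_pos: [610.2, 7.7, 126.6]
tool_rot: [3.14, 0.001, 1.428]
force: [-4.3, -0.2, 12.3]
width: 24.8
clock: 36.83
eef_pos: [618.2, 64.4, 161.1]
tool_rot: [-3.141, 0.001, 1.427]
force: [0.3, 1.0, -3.4]
width: 24.5
dp [ 1.4   0.14 17.05] w [-0.01  0.06 -0.02] pos [618.2  64.4 161.1] rot [-3.141e+00  1.000e-03  1.427e+00] w 24.5 F [ 0.3  1.  -3.4] t 36.83
```

Port 3 stopped at the same depth, 126.6. Next is port 2.

```bash
python3 -m jog '1 0.1 15 0 0 0 -1;1 0.1 24 0 0 0 -1;1 0.1 27 0 0 0 -1;1 0.1 30 0 0 0 -1;1 0.1 32 0 0 0 -1;1 0.1 34 0 0 0 -1;1 0.1 36 0 0 0 -1;1 0.1 36.5 0 0 0 -1'; python3 -m jog '0 0 0.5 0 0 0 -1;0 0 0.5 0 0 0 -1';  python3 -m jog '0 0 -12 0 0 0 -1;0 0 -27 0 0 0 -1;30 0 -37 0 0 0 -1;59 0 -37 0 0 0 -1;59 0 -37 0 0 0 -1;59 0 -37 0 0 0 -1;59 0 -37 0 0 0 -1'
python3 - <<'E'
from h import *
delta([627,124.8,144],1.427)
E
```

```text
clock: 37.83
eef_pos: [618.7, 67.3, 126.6]
tool_rot: [3.14, 0.0, 1.428]
force: [-4.4, -1.1, 12.2]
width: 24.6
clock: 38.08
eef_pos: [618.7, 67.3, 126.6]
tool_rot: [3.14, 0.0, 1.428]
force: [-4.7, -0.2, 13.1]
width: 24.8
clock: 38.95
eef_pos: [626.9, 123.7, 161.1]
tool_rot: [-3.141, 0.001, 1.427]
force: [0.6, -0.5, -4.1]
width: 25.0
dp [ 1.11 -0.04 17.06] w [-0.01  0.07 -0.02] pos [626.9 123.7 161.1] rot [-3.141e+00  1.000e-03  1.427e+00] w 25.0 F [ 0.6 -0.5 -4.1] t 38.95
```

```bash
python3 -m jog '0.5 0 15 0 0 0 -1;0.5 0 24 0 0 0 -1;0.5 0 27 0 0 0 -1;0.5 0 30 0 0 0 -1;0.5 0 32 0 0 0 -1;0.5 0 34 0 0 0 -1;0.5 0 36 0 0 0 -1;0.5 0 36.5 0 0 0 -1'; python3 -m jog '0 0 0.5 0 0 0 -1;0 0 0.5 0 0 0 -1';  python3 -m jog '0 0 -12 0 0 0 -1;0 0 -30 0 0 0 -1;-50 0 -60 0 0 0 -1;-110 0 -80 0 0 0 -1;-170 0 -80 0 0 0 -1;-220 0 -80 0 0 0 -1;-220 0 -80 0 0 0 -1;-220 0 -80 0 0 0 -1'
python3 - <<'E'
from h import *
d,s=snap("wrist","w32")
for i,g in enumerate([(626.4,124),(618,64.5),(609.1,5),(600.5,-54)]): print(capfind(d,s,g,53))
t,_=snap("side","s32");cv2.imwrite("pics/s32c.png",cv2.resize(t["image"][190:310,190:350,::-1],None,fx=4,fy=4,interpolation=2))
snap("top","t32")
for i,g in enumerate([(626.4,124),(618,64.5),(609.1,5),(600.5,-54)]): print(capfind(t,None,g,53))
delta([493.4,-408.6,195],1.427)
E
```

```text
clock: 39.95
eef_pos: [627.1, 126.2, 126.7]
tool_rot: [3.14, -0.0, 1.428]
force: [-3.8, -1.5, 11.7]
width: 24.7
clock: 40.2
eef_pos: [627.1, 126.2, 126.7]
tool_rot: [3.14, 0.0, 1.428]
force: [-4.1, -1.4, 11.8]
width: 24.9
clock: 41.2
eef_pos: [596.0, -91.3, 205.0]
tool_rot: [3.14, -0.001, 1.428]
force: [-0.3, 1.3, -3.6]
width: 24.6
{'ell': array([315.5,  10.3]), 'ax': array([22.5, 56.3]), 'w': array([619.4,  72.5,  53. ]), 'med': array([619.5,  72.4,  52.8]), 'rng': array([40.9, 17.7]), 'zc': np.float64(52.8)}
{'ell': array([315.5,  27.2]), 'ax': array([58.4, 61.4]), 'w': array([617.8,  61. ,  53. ]), 'med': array([617.6,  61.1,  52.8]), 'rng': array([45.4, 42.5]), 'zc': np.float64(52.8)}
{'ell': array([315.5, 103.4]), 'ax': array([54. , 58.4]), 'w': array([609.8,   5.8,  53. ]), 'med': array([609.8,   5.8,  52.9]), 'rng': array([45.3, 45.9]), 'zc': np.float64(52.9)}
{'ell': array([315.1, 175.4]), 'ax': array([50.2, 50.6]), 'w': array([600.9, -52.7,  53. ]), 'med': array([600.9, -52.8,  52.9]), 'rng': array([44.7, 44.3]), 'zc': np.float64(52.9)}
{'ell': array([226.8, 260.7]), 'ax': array([13.6, 19.9]), 'w': array([624.4, 126.2,  53. ]), 'med': array([624.9, 126.1,  52.7]), 'rng': array([45.9, 46.2]), 'zc': np.float64(52.7)}
{'ell': array([249.6, 249.1]), 'ax': array([12.6, 19.6]), 'w': array([615.4,  65.1,  53. ]), 'med': array([615.,  65.,  53.]), 'rng': array([46.3, 45.7]), 'zc': np.float64(53.0)}
{'ell': array([269.2, 239.1]), 'ax': array([12.3, 18.9]), 'w': array([607.4,   8.9,  53. ]), 'med': array([608.1,   8.8,  52.6]), 'rng': array([50. , 48.3]), 'zc': np.float64(52.6)}
{'ell': array([288.9, 229.2]), 'ax': array([12. , 18.2]), 'w': array([598.5, -49.8,  53. ]), 'med': array([598.6, -49.9,  52.9]), 'rng': array([45.2, 48.4]), 'zc': np.float64(52.9)}
dp [-329.92  -57.3     9.3 ] w [ 0.04 -0.07  0.24] pos [596.1 -89.9 204.7] rot [ 3.141e+00 -1.000e-03  1.431e+00] w 24.4 F [ 0.6 -0.3 -4.3] t 41.35
```

View pics/s32c.png

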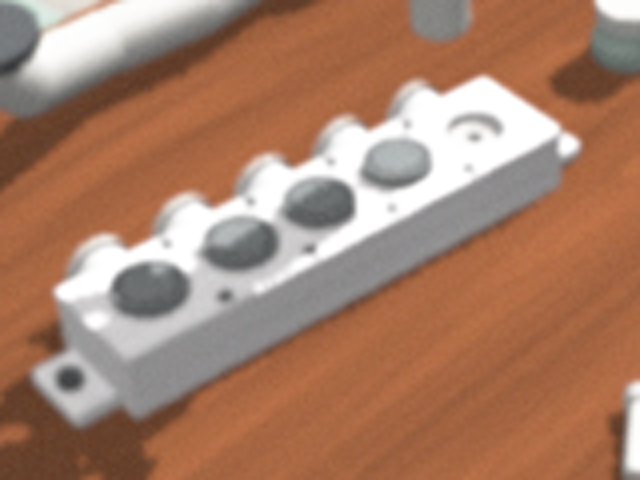

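View pics/w32.png

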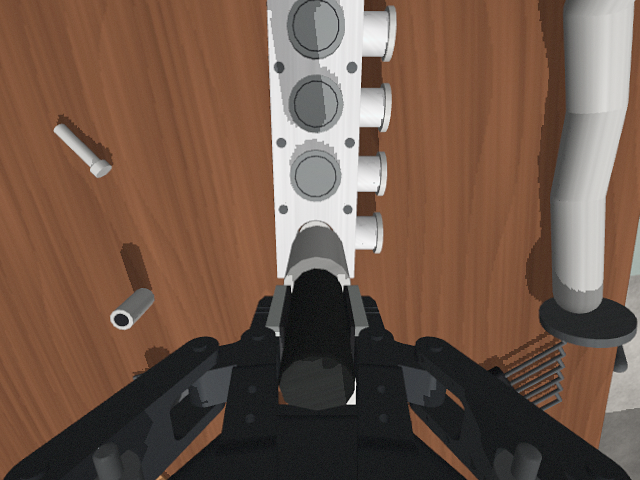

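All four flange tops sit at z≈53, so they are home. Now carry the tool back above its sleeve.

```bash
python3 -m jog '-50 -9 0 0 0 0 -1;-100 -18 5 0 0 0 -1;-150 -26 9 0 0 0 -1;-200 -35 9 0 0 0 -1;-250 -44 9 0 0 0 -1;-290 -51 9 0 0 0 -1;-315 -55 9 0 0 0 -1;-330 -57 9 0 0 0.2 -1'; python3 -m jog '0 0 0 0 0 0 -1;0 0 0 0 0 0 -1;0 0 0 0 0 0 -1;0 0 0 0 0 0 -1'
python3 - <<'E'
from h import *
d,s=snap("wrist","w33");delta([493.4,-408.6,140],1.427)
P=cloud(d,s)
m=(abs(P[...,2]-58)<5)&(np.hypot(P[...,0]-495,P[...,1]+409)<35)
print(m.sum(),np.round(np.nanmedian(P[m],0),1))
cv2.imwrite("pics/w33c.png",cv2.resize(d["image"][130:330,220:420,::-1],None,fx=3,fy=3,interpolation=2))
E
```

```text
clock: 42.35
eef_pos: [492.4, -411.0, 195.1]
tool_rot: [-3.142, -0.0, 1.425]
force: [0.4, -0.0, -4.0]
width: 24.9
clock: 42.85
eef_pos: [492.8, -409.7, 195.4]
tool_rot: [3.141, -0.0, 1.426]
force: [-0.5, 1.2, -2.9]
width: 24.8
dp [ 1.43  0.51 55.36] w [ 0.01 -0.   -0.07] pos [ 492.7 -409.9  195.4] rot [ 3.141 -0.     1.426] w 24.4 F [-0.5  0.9 -4. ] t 42.9
506 [ 497.4 -397.3   57.6]
```

View pics/w33c.png

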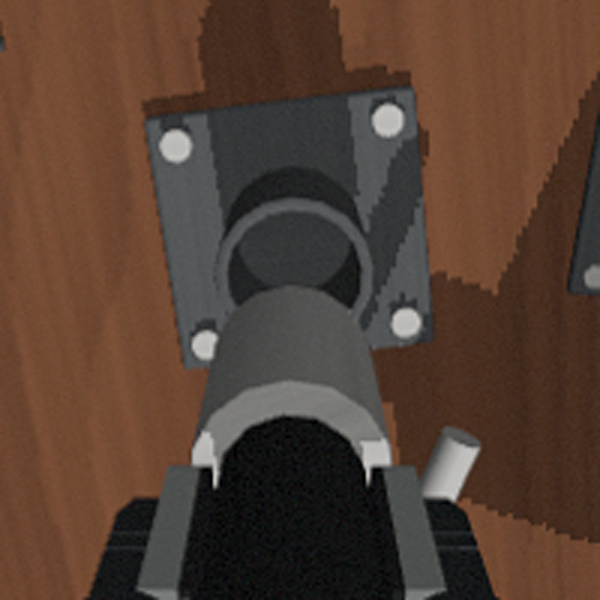

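Run:
```python
from h import *
a,sa=load("w28");b,sb=load("w33")
ga,gb=[cv2.cvtColor(x["image"],cv2.COLOR_RGB2GRAY) for x in(a,b)]
for n,(r0,r1,c0,c1) in dict(plate=(155,215,265,370),small=(65,170,120,225),mid=(155,240,405,495)).items():
    t=ga[r0:r1,c0:c1];r=cv2.matchTemplate(gb[r0-12:r1+12,c0-12:c1+12],t,cv2.TM_CCOEFF_NORMED);_,v,_,l=cv2.minMaxLoc(r)
    y,x=l[1],l[0]
    def sub(p):return 0.5*(p[0]-p[2])/(p[0]-2*p[1]+p[2])
    print(n,round(v,3),"shift",round(x-12+sub(r[y,x-1:x+2]),2),round(y-12+sub(r[y-1:y+2,x]),2))
print(sa["eef_pos"],sa["tool_rot"],sb["eef_pos"],sb["tool_rot"])
```

```text
plate 0.98 shift -1.77 -1.23
small 0.989 shift -2.1 -0.98
mid 0.954 shift -1.79 -1.42
[ 491.69350352 -408.31509569  195.26968064] [-3.13992190e+00 -5.30981276e-05  1.42817851e+00] [ 492.84061943 -409.67230463  195.39053102] [ 3.14139339e+00 -1.28313012e-04  1.42624194e+00]
```

```bash
python3 -m jog '1.2 -1.7 20 0 0 0 -1;1.2 -1.7 40 0 0 0 -1;1.2 -1.7 52 0 0 0 -1;1.2 -1.7 52 0 0 0 -1;1.2 -1.7 52 0 0 0 -1;1.2 -1.7 52 0 0 0 -1'
python3 - <<'E'
from h import *
d,s=snap("wrist","w34");delta([493.4,-408.6,82],1.427);print(s["torque"])
cv2.imwrite("pics/w34c.png",cv2.resize(d["image"][130:330,220:420,::-1],None,fx=3,fy=3,interpolation=2))
t,_=snap("side","s34");cv2.imwrite("pics/s34c.png",cv2.resize(t["image"][120:240,340:460,::-1],None,fx=5,fy=5,interpolation=2))
E
```

```text
clock: 43.65
eef_pos: [491.4, -409.3, 144.0]
tool_rot: [3.14, 0.001, 1.425]
force: [1.0, -0.1, -3.4]
width: 24.7
dp [ 1.04  1.92 61.94] w [ 0.07  0.03 -0.13] pos [ 491.3 -409.3  143.9] rot [3.140e+00 1.000e-03 1.425e+00] w 24.6 F [ 0.1 -0.2 -4.6] t 43.7
[0.01665491 0.00598404 0.00050133]
```

View pics/w34c.png

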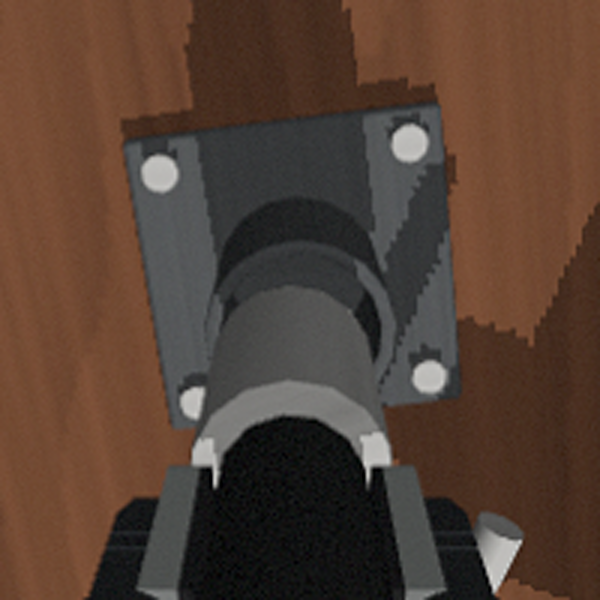

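View pics/s34c.png

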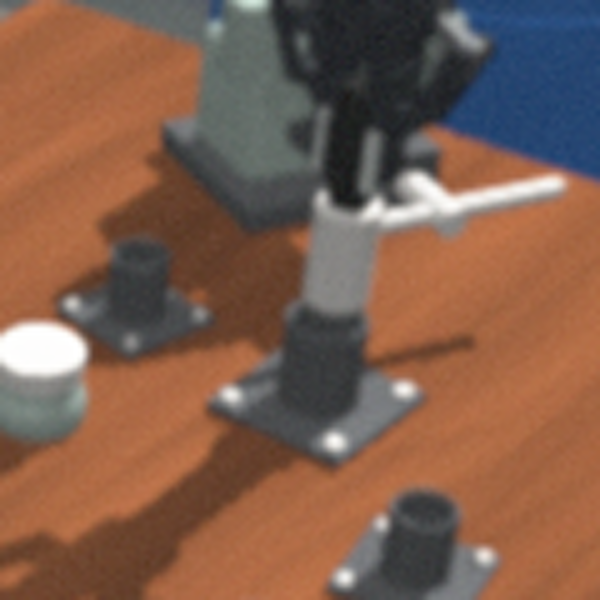

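Sleeve centre is about 2 px right of the barrel, which agrees with the pose reading of +1.9 in y and +1 in x. I'll correct and re-check.

```bash
python3 -m jog '1 1.9 2 0 0 0.1 -1;1 1.9 4 0 0 0.1 -1;1 1.9 4 0 0 0.1 -1;1 1.9 4 0 0 0.1 -1'
python3 - <<'E'
from h import *
d,s=snap("wrist","w35");delta([493.4,-408.6,82],1.427)
cv2.imwrite("pics/w35c.png",cv2.resize(d["image"][180:300,260:380,::-1],None,fx=5,fy=5,interpolation=2))
E
```

```text
clock: 44.25
eef_pos: [492.8, -408.4, 139.2]
tool_rot: [-3.142, -0.0, 1.423]
force: [-0.2, -0.6, -3.7]
width: 24.8
dp [-0.11  0.57 57.22] w [ 0.   -0.   -0.23] pos [ 492.9 -408.4  139.2] rot [ 3.142 -0.     1.423] w 24.9 F [-0.2 -0.5 -3.6] t 44.3
```

View pics/w35c.png

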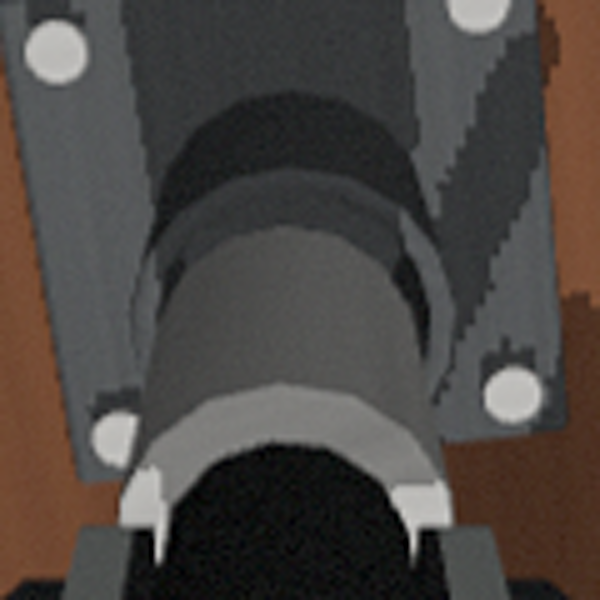

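```bash
python3 -m jog '0 0.5 4 0 0 0 -1;0 0.5 8 0 0 0 -1;0 0.5 11 0 0 0 -1;0 0.5 14 0 0 0 -1;0 0.5 18 0 0 0 -1;0 0.5 18 0 0 0 -1'
python3 - <<'E'
from h import *
d,s=snap("wrist","w36");delta([493.4,-408.6,82],1.427);print(s["torque"])
E
```

```text
clock: 45.05
eef_pos: [493.1, -408.3, 120.8]
tool_rot: [-3.141, -0.0, 1.423]
force: [-0.3, 0.4, -3.5]
width: 24.8
dp [-0.2   0.14 39.05] w [-0.01 -0.01 -0.22] pos [ 493.3 -408.4  121.1] rot [-3.141 -0.     1.423] w 24.4 F [-0.2  0.3 -3.8] t 45.1
[-0.03396564  0.04245171 -0.01679963]
```

It entered freely, with only the tool's weight on the wrist. Lower it to the floor.

```bash
python3 -m jog '0 0 8 0 0 0 -1;0 0 16 0 0 0 -1;0 0 24 0 0 0 -1;0 0 31 0 0 0 -1;0 0 36 0 0 0 -1;0 0 38.5 0 0 0 -1;0 0 38.5 0 0 0 -1;0 0 38.5 0 0 0 -1'
```

```text
clock: 46.1
eef_pos: [493.6, -408.5, 83.0]
tool_rot: [3.141, 0.0, 1.423]
force: [0.0, 0.9, -4.5]
width: 24.6
```

```bash
python3 -m jog '0 0 1 0 0 0 -1;0 0 1.5 0 0 0 -1;0 0 1.5 0 0 0 -1'; python3 -m jog '0 0 0 0 0 0 0;0 0 0 0 0 0 0.4;0 0 0 0 0 0 0.5;0 0 0 0 0 0 0.5;0 0 0 0 0 0 0.5'
python3 - <<'E'
from h import *
d,s=snap("wrist","w37");print(s["force"],s["width"])
E
```

```text
clock: 46.48
eef_pos: [493.6, -408.6, 81.8]
tool_rot: [3.141, 0.0, 1.423]
force: [-0.6, -0.1, 0.9]
width: 24.6
clock: 47.1
eef_pos: [493.4, -408.4, 81.2]
tool_rot: [3.142, -0.0, 1.423]
force: [-0.1, 0.6, 0.1]
width: 64.2
[-0.14375575  0.58992542  0.06073111] 64.19275709814475
```

View pics/w37.png

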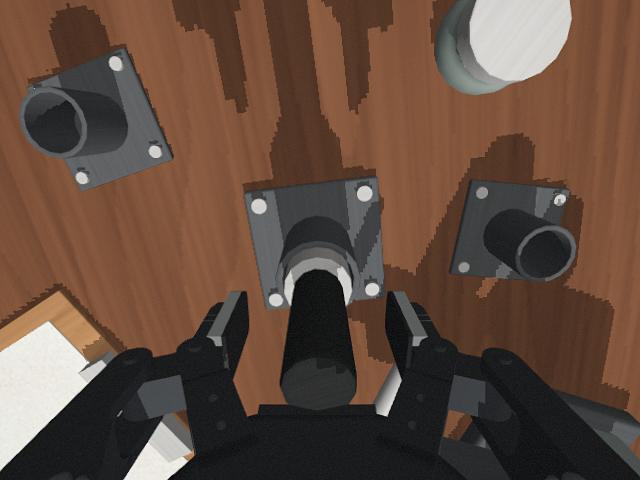

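The tool is resting on the floor and released, and the fingers are clear. Retreat straight up, then check everything.

```bash
python3 -m jog '0 0 -20 0 0 0 0.5;0 0 -50 0 0 0 0.5;0 0 -100 0 0 0 0.5;0 0 -150 0 0 0 0.5;-20 0 -160 0 0 0 0.5;-20 0 -160 0 0 0 0.5;-20 0 -160 0 0 0 0.5'
python3 - <<'E'
from h import *
d,s=snap("wrist","w38");P=cloud(d,s);print(s["force"],s["eef_pos"])
m=((P[...,2]>131)&(P[...,2]<145)&(np.hypot(P[...,0]-494,P[...,1]+408)<30)).astype(np.uint8)
cnt=max(cv2.findContours(m,0,cv2.CHAIN_APPROX_NONE)[0],key=len);e=cv2.fitEllipse(cnt);q=P[m>0];print(np.round(np.median(q,0),1),np.round(atz(d,[e[0]],137.6,s),1))
t,_=snap("top","t38");si,_=snap("side","s38")
for g in[(626.4,124),(618,64.5),(609.1,5),(600.5,-54)]:
    a=capfind(t,None,g,53);b=capfind(si,None,g,53);print(a['w'],a['zc'],b['w'],b['zc'])
t0,_=load("top0")
for x in(t0,t):
    P=cloud(x);m=(abs(P[...,2]-45)<4)&(np.hypot(P[...,0]-603,P[...,1]+295)<40);print("tin",np.round(np.median(P[m],0),1))
print(ctrl.read_state()["clock"])
cv2.imwrite("pics/w38c.png",cv2.resize(d["image"][120:340,220:420,::-1],None,fx=2.7,fy=2.7,interpolation=2))
E
```

```text
clock: 48.02
eef_pos: [490.0, -427.2, 240.8]
tool_rot: [-3.141, -0.001, 1.424]
force: [0.3, -0.4, 0.2]
width: 64.1
[ 0.2990751 -0.357527   0.2289549] [ 490.04404191 -427.17234509  240.83203945]
[ 494.3 -407.8  137.6] [[ 494.4 -407.8  137.6]]
[625.3 122.4  53. ] 51.3 [624.5 126.4  53. ] 52.9
[615.4  59.9  53. ] 51.6 [615.1  65.   53. ] 52.9
[609.8   4.1  53. ] 52.0 [607.7   8.7  53. ] 52.7
[601.1 -54.9  53. ] 52.0 [598.2 -50.   53. ] 52.9
tin [ 606.7 -298.4   44. ]
tin [ 606.8 -298.6   43.9]
48.175
```

View pics/w38c.png

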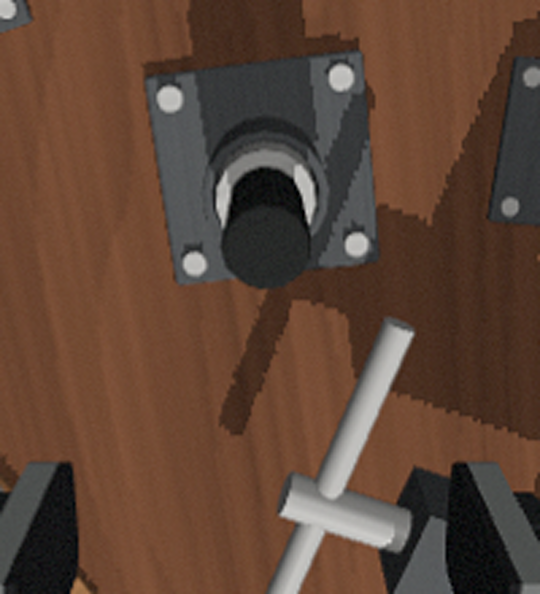

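View pics/t38.png

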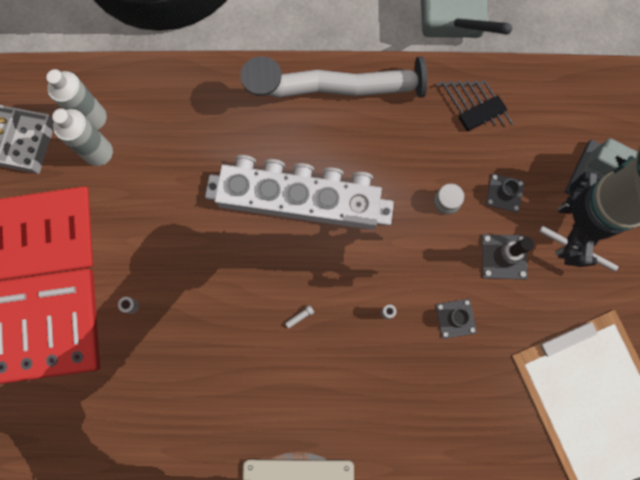

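View pics/s38.png

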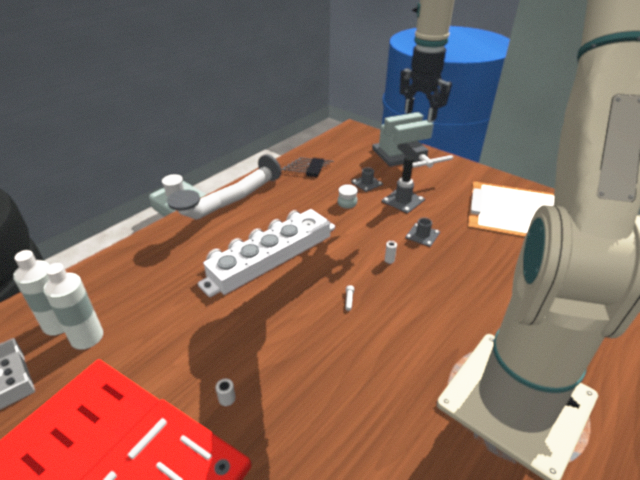

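Four caps lie flat in ports 1–4. The tool handle is back at its starting position (494.4,-407.8,137.6). The tin has not moved and the robot touches nothing.

```bash
python3 -c "
from cell import ctrl
print(ctrl.finish_job())"
```

```text
the job is handed in; nothing more can be done
None
```

I set all four caps on the bench into ports 1–4 (no fifth was seen) and pressed each one home with the seating tool. I then put the tool back in the largest sleeve and handed the job in at about 48 s; it returned no verdict.

**Last checks:**
- **Caps:** each press ended at the same hard stop, TCP z about 126.6 mm. The flange tops read 52.7–52.9 mm in the side camera against 53 mm expected. The top camera read 1–2 mm lower and differed from the side view by up to about 5 mm in y, a disagreement it has shown since the start.
- **Tool:** the handle top is back within 0.5 mm of where it stood at the start, at z = 137.6 mm.
- **Tin:** the top camera shows it within 0.2 mm of its starting position.

**What went wrong on the way:** the port 1 cap first went in about 2.4 mm off and touched the rim at about 4 N. I lifted it, shifted it and it then went in freely. The tool was also about 2 mm off the sleeve's axis on the way back, and I corrected that before inserting it.

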